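Lock a shelf bracket into the slotted rack

TASK

Pick up the small aluminium shelf bracket by its upright middle web, put its two steel hooks through the two upright slots of the bench rack until its back plate lies against the slotted face, then push it down until it clicks home behind the roller catch. Push firmly enough to lock it but do not force it against the rack, and leave the phone, the two batteries and the tape roll where they are.

Things in the scene. Friction and masses are not known exactly. Their poses are not given: they have to be found in the camera images.
- bracket_grip (a point): Grasp point in the upright middle web of the loose aluminium shelf bracket (150 to 310 g, stands on its shelf), 58 mm above its underside. x: towards the hooks, y: across, z: up. Web 12 mm thick in y, from x -17 to +25 mm, top 19 mm above the point; both sides free for 29 mm in y, down to the shelf's top 54 mm below.
- hooks (a point): Point on the bracket's back face, mid-way between its 2 hooks, at the underside of their necks; 30 mm in x, -8 mm in z from bracket_grip, same axes. Hooks 6 mm wide at y = +-20 mm: neck 8 mm high, then a leg down to 31 mm below this point, reaching x = 16 mm at a bevelled barb (shoulder 19 mm below the point). Throat between back face and leg: 7 mm.
- bracket: The whole bracket; origin on its underside in the plane of its back face (30 mm in x, -58 mm in z from bracket_grip), same axes. Back plate 5 x 70 x 76 mm high; shelf 85 (x) x 70 (y) x 4 mm with a 14 mm high lip at its -x end.
- slots (a point): Point on the rack's steel slotted strip: front face, mid-way between the 2 slots, at the nominal height of their lower edges (100 mm over the bench). x: into the rack, y: left, z: up. Slots 9 mm wide at y = +-20 mm, 54 mm high; strip 5 mm thick. The strip is clamped up to 6 mm higher or lower than this point shows: find the seat by feel.
- rack: The fixed bench rack: dark base plate 130 (x -45 to +85) x 150 x 8 mm, two aluminium posts, strip between; 174 mm high. Origin at its underside, 100 mm below slots, same axes. Enter with the necks' underside about 39 mm above slots, push in till the back plate meets the strip, then down 33 to 45 mm till the necks sit on the slots' lower edges.
- catch (a joint): Sprung roller hidden behind the strip, 15.5 mm below the slots' lower edges; m, 0 = out (rest), at most 0.008 = pushed back. From about 16 mm before the seat the hooks' bevels push it back 2 to 5 mm (takes 4 to 12 N downwards); about 1 mm before the seat it springs out to 0 over the barbs and locks the bracket.
- phone: Smartphone, 167x77x10 mm, lying on the right part of the bench; a bystander.
- lipo_a: Small battery, 29x95x9 mm, lying on the bench nearer the robot; a bystander.
- lipo_b: Small battery, 29x100x9 mm, lying on the bench nearer the robot; a bystander.
- tape_roll: Roll of masking tape, 94 mm across, 24 mm high, at the far left of the bench; a bystander.
There are look-alikes about, which are no part of the job. Of the things like the bracket, leave any that is black; of the rest the smaller one is meant.

How it is judged (in metres and radians):
On the way:
1. both hooks are through the slots and the back plate is at the strip, with the bracket still above its seat (x of bracket in the frame of rack between -0.004 and 0.003 m and y of bracket in the frame of rack between -0.004 and 0.004 m and z of bracket in the frame of rack between 0.062 and 0.11 m and angle between the x axis of bracket and the x axis of rack, either way round below 0.12 rad), for 0.1 s.
At the end, for the whole second after the job is handed in: The bracket hangs at rest in the rack: back plate within 4 mm of the strip, centred within 4 mm, level and straight within 0.12 rad, underside 42 to 57.5 mm above the rack's underside, and the roller catch is out again (under 1 mm) over the barbs (x of bracket in the frame of rack between -0.004 and 0.003 m and y of bracket in the frame of rack between -0.004 and 0.004 m and z of bracket in the frame of rack between 0.042 and 0.0575 m and angle between the x axis of bracket and the x axis of rack, either way round below 0.12 rad and angle between bracket's own z axis and vertical below 0.12 rad and value of joint catch below 0.001 m and linear speed of bracket below 0.02 m/s); the robot touches nothing.
It fails at once if the bracket is forced against the rack with more than 35 N (contact force between bracket and rack above 35 N).
It fails at once if the phone, a battery or the tape roll is moved by more than 25 mm (distance of any of phone, lipo_a, lipo_b, tape_roll from where it was at the start of the episode above 0.025 m).
It also fails if it takes over 48 s, if anything falls off the work surface, if the arm or the gripper's body presses on something with over 40 N, if the wrist force passes 120 N, or if a joint passes its speed limit or range.

ROBOT

A 6-joint arm with a two-finger parallel gripper is mounted at the origin on the work surface; the furniture and walls round the work are solid. World frame = base frame: x ahead of the robot, y to its left, z up, the work surface at z = 0. Lengths are in m, angles in degrees, forces in N, time in s.
With the tool pointing down it reaches from about 0.375 to 0.9 m from the base axis. Payload 3.1 kg.
Tool frame: the origin (TCP) lies midway between the tips of the shut fingers; the grasp point (between the pads) lies arm.hold_point_z behind it (arm.hold_point_z is the distance from the TCP to the grasp point, in m); z points along the fingers, y is the line along which they close (so a half turn about z gives the same grasp; the last joint's range is limited). The gripper opens to 85 mm and grips with 20 to 120 N. Pads are 22 mm wide; open, the fingers measure 114 mm over their backs; the gripper's body (76 mm by 85 mm) begins 54 mm behind the grasp point. The pads swing forward as they close: fully open they stand 13 mm farther back than shut.
Start: joints at [60.189, 30.224, 82.088, -0, 67.689, -10.227], TCP at [0.209, 0.589, 0.231] pointing down, gripper open.
Joint ranges: [-176.69, 176.69], [-43.24, 126.21], [12.49, 139.97], [-82, 262], [0, 151.66], [-163.58, 163.58]. Speed limits (degrees/s): [159.86, 159.86, 180, 180, 180, 180].

INTERFACE

Orientations are given as [roll, pitch, yaw] about the fixed x, y, z axes, in that order (R = Rz(yaw) Ry(pitch) Rx(roll)).
In Python, from bench import arm, get_image, calibration, sign_off gives the robot as it stands.
- The arm moves only by the shell command python3 -m handwheel 'ROWS' [FORCE]. ROWS is JSON, a list of rows, each an object of numbers: "tx", "ty", "tz": the shift along the tool's x, y, z in m; "rx", "ry", "rz": the turn, a rotation vector about the tool's x, y, z in rad; "hand": the finger opening in m, from 0 to 0.0854. A call has 1 to 12 rows; each row shifts and turns the commanded pose from where the row before left it, along the tool's axes as they then stand; what a row does not reach is not made up. A row lasts 1/12 s, in which the tool goes at most 41.7 mm and 7.16 degrees, less where a joint would pass 70% of its speed; a pose out of reach is approached as far as the arm can. A call is refused whole if a number of a shift passes 0.0417 or a number of a turn 0.125, either way. A call with a gripper value outside its range is refused whole. The fingers move at their own pace and stop on an object; FORCE is the grip in N (left out, the last holds). Time passes only in rows, so rows that do not move let the fingers close. It gives the time, the measured TCP pose, the force, the opening and the grip force at its end, in the units of the state.
- arm.observe(): the state, without advancing time (a new reading comes with each control period).
- get_image(name): name is "side" or "top" or "wrist"; returns the picture (400x640x3 uint8, blue, green, red); there is no depth.
- calibration(name): a dict with "camera_matrix" (3x3 intrinsics, pixels), "distortion" ([k1, k2, p1, p2, k3] as OpenCV has them; the pictures are not rectified), "world_from_camera" (4x4, takes a point from camera to world coordinates). Camera axes: x right, y down, z forward; pixel columns grow to the right and rows downward; lengths in m; the calibration is good to about 2 mm. A picture is of the moment at which its call begins: read the wrist's pose just before it. calibration takes no time and is no camera call; for the wrist camera it gives the pose at the moment of the call.
- sign_off(): hands the job in; it is judged then, once.
The state is a dict: "time": time; "joint_pos": joint angles; "joint_vel": joint speeds; "joint_efforts": joint torques, N m; "eef_pos": TCP position; "ee_rot": TCP orientation; "contact_force": force on the tool from outside, world axes, zero at the start; "wrist_torque": the same for the moment, N m; "finger_gap": finger opening in m; "gripper_force": force on a finger pad.
Only numpy, scipy, OpenCV 4.12 (cv2) and the standard library are available. Lean on these libraries where they do the work, as an engineer would, in place of code of your own. Each camera call takes 0.05 s, during which the arm holds its last target. There are 200 camera calls.

## Working session

There is one attempt and no reset: what is moved stays moved. The work goes in short steps, Python scripts to look and compute and a shell command to move; the robot and the scene stay as the last step left them, time stands still between calls to the robot, and variables do not carry over. Pictures are saved under pics/ and viewed, at most 10 in all, crops included, and the job is handed in when it is done.

```bash
mkdir -p pics; ls
python3 - <<'E'
from bench import arm,get_image,calibration
import cv2,numpy as np
s=arm.observe();print(s);print(arm.hold_point_z)
for n in("top","side"):
    cv2.imwrite(f"pics/{n}0.png",get_image(n));c=calibration(n);print(n,np.round(c["camera_matrix"],1).tolist(),c["distortion"],np.round(c["world_from_camera"],3).tolist())
E
```

```text
pics
{'time': 0.0, 'joint_pos': array([ 6.01904947e+01,  3.02808802e+01,  8.21580542e+01,  9.23790639e-04,
        6.76892646e+01, -1.02277617e+01]), 'joint_vel': array([-0.04594994, -0.01577745,  0.08830298, -0.01438752,  0.10327598,
       -0.02730316]), 'joint_efforts': array([-2.23217874e-03, -4.42361140e+01, -1.78023487e+01, -4.25523904e-04,
        8.43916554e-03,  9.45591808e-06]), 'eef_pos': array([0.20907298, 0.58821758, 0.23030384]), 'ee_rot': array([-1.79873990e+02, -2.36034905e-02,  1.60417879e+02]), 'contact_force': array([-0.03609086, -0.6199279 , -0.78840716]), 'wrist_torque': array([ 0.04551776, -0.01287967,  0.01142263]), 'gripper_force': 0.0, 'finger_gap': 0.08562599707540042}
0.0187
top [[442.4, 0.0, 318.1], [0.0, 442.4, 198.3], [0.0, 0.0, 1.0]] [0.01875638 0.         0.         0.         0.        ] [[0.028, -0.988, 0.15, 0.236], [-1.0, -0.029, -0.003, -0.005], [0.008, -0.149, -0.989, 1.319], [0.0, 0.0, 0.0, 1.0]]
side [[399.4, 0.0, 312.4], [0.0, 399.4, 209.2], [0.0, 0.0, 1.0]] [-0.09967894  0.          0.          0.          0.        ] [[0.909, -0.269, 0.319, 0.022], [-0.418, -0.599, 0.683, -0.853], [0.007, -0.754, -0.657, 0.938], [0.0, 0.0, 0.0, 1.0]]
```

View pics/top0.png

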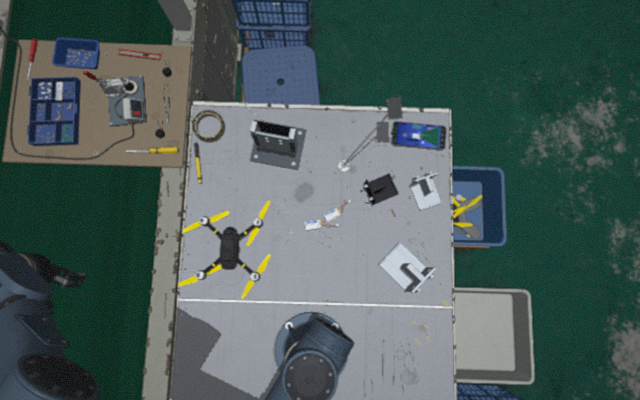

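View pics/side0.png

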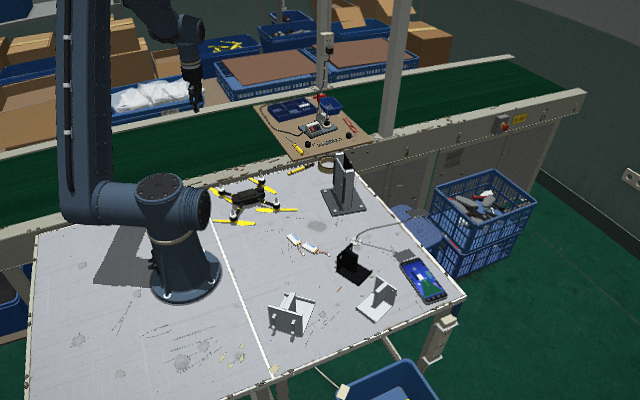

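Top view: the rack is at (278,145). Bracket-like things are black at (380,188), aluminium at (425,190) and larger aluminium at (407,268). In the side view the same three are at (352,262), (378,298) and (290,313). The candidate is the smaller aluminium one at (425,190), which I'll check in a close crop.

Run:
```python
import cv2,numpy as np
t=cv2.imread("pics/top0.png");s=cv2.imread("pics/side0.png")
r=lambda im,x,y,w,h:cv2.resize(im[y:y+h,x:x+w],(400,300),interpolation=cv2.INTER_CUBIC)
im=np.vstack([np.hstack([r(t,395,165,60,45),r(t,240,110,80,60)]),np.hstack([r(s,345,270,68,51),r(s,300,145,100,75)])])
cv2.imwrite("pics/crop1.png",im)
```

```text
(no output)
```

View pics/crop1.png

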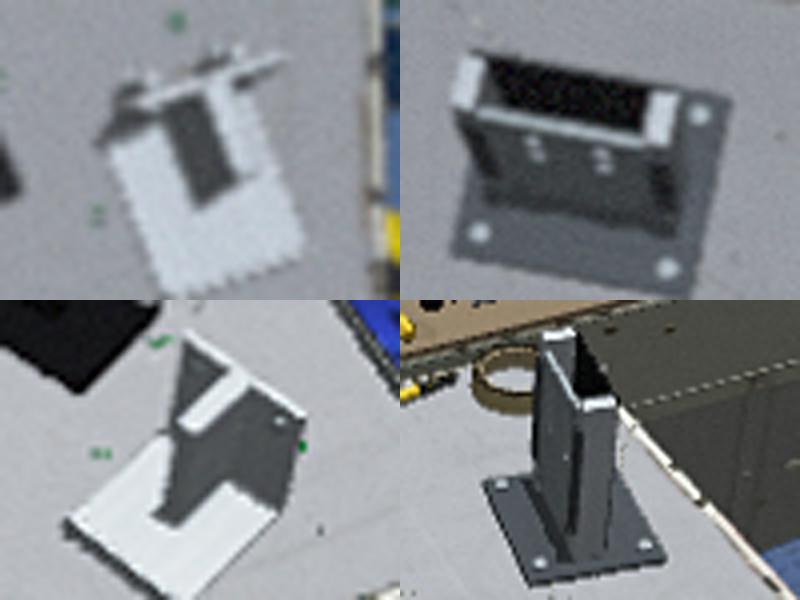

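The crop confirms the small aluminium bracket: white shelf, web from the back plate, hooks facing up-image (away from the robot). The rack's slotted strip faces the robot. Next I compute coarse positions.

```bash
cat > h.py <<'E'
import cv2,numpy as np
from bench import arm,get_image,calibration
def ray(c,uv):
    p=cv2.undistortPoints(np.array(uv,float).reshape(-1,1,2),np.array(c["camera_matrix"]),np.array(c["distortion"])).reshape(-1,2)
    T=np.array(c["world_from_camera"]);d=np.c_[p,np.ones(len(p))]@T[:3,:3].T
    return T[:3,3],d
def plane(c,uv,z):
    o,d=ray(c,uv);return o+d*((z-o[2])/d[:,2])[:,None]
def tri(c1,u1,c2,u2):
    o1,d1=ray(c1,u1);o2,d2=ray(c2,u2);out=[]
    for a,b in zip(d1,d2):
        A=np.c_[a,-b];t,*_=np.linalg.lstsq(A,o2-o1,rcond=None);p,q=o1+a*t[0],o2+b*t[1];out.append(np.r_[(p+q)/2,np.linalg.norm(p-q)])
    return np.array(out)
def proj(c,P):
    T=np.linalg.inv(np.array(c["world_from_camera"]));rv=cv2.Rodrigues(T[:3,:3])[0]
    return cv2.projectPoints(np.array(P,float).reshape(-1,1,3),rv,T[:3,3],np.array(c["camera_matrix"]),np.array(c["distortion"]))[0].reshape(-1,2)
E
python3 - <<'E'
from h import *
np.set_printoptions(precision=4,suppress=True)
t=calibration("top");s=calibration("side")
C=lambda x,y,x0,y0,k:(x0+x/k-.5+.5/k,y0+y/k-.5+.5/k)
b=plane(t,[C(140,104,395,165,6.667),C(288,56,395,165,6.667)],.076);print("plate top",b,np.linalg.norm(b[1]-b[0]))
b=plane(t,[C(107,148,395,165,6.667),C(304,250,395,165,6.667)],.004);print("shelf L-front,R-back",b)
r=plane(t,[C(333,98,240,110,5),C(293,298,240,110,5),C(50,257,240,110,5)],.008);print("rack base",r,np.linalg.norm(r[1]-r[0]),np.linalg.norm(r[1]-r[2]))
e=r[1]-r[2];yaw=np.arctan2(-e[1],-e[0])-np.pi/2
print("yaw",np.degrees(yaw)); m=(r[1]+r[2])/2;print("rack origin",m+0.045*np.array([np.cos(yaw),np.sin(yaw),0]))
S=lambda x,y:C(x,y,345,270,5.88)
b=plane(s,[S(187,33),S(306,116)],.076);print("side plate top",b,np.linalg.norm(b[1]-b[0]))
S=lambda x,y:C(x,y,300,145,4)
r=plane(s,[S(85,185),S(130,283),S(265,260)],.008);print("side rack base",r,np.linalg.norm(r[1]-r[0]),np.linalg.norm(r[1]-r[2]))
E
```

```text
plate top [[ 0.4844 -0.2868  0.076 ]
 [ 0.5073 -0.3506  0.076 ]] 0.06773718138958422
shelf L-front,R-back [[ 0.4781 -0.2881  0.004 ]
 [ 0.4339 -0.3767  0.004 ]]
rack base [[0.6475 0.0329 0.008 ]
 [0.5215 0.0531 0.008 ]
 [0.5425 0.2012 0.008 ]] 0.12761741459840195 0.1495478547726915
yaw -8.07246130040501
rack origin [0.5766 0.1208 0.008 ]
side plate top [[ 0.4864 -0.2834  0.076 ]
 [ 0.5106 -0.3485  0.076 ]] 0.06948220421385361
side rack base [[0.5465 0.1959 0.008 ]
 [0.5229 0.056  0.008 ]
 [0.6462 0.034  0.008 ]] 0.14187695106419293 0.1252071785288175
```

```bash
cat >> h.py <<'E'
from scipy.spatial.transform import Rotation as R
np.set_printoptions(precision=4,suppress=True)
def toolR(): return R.from_euler("xyz",arm.observe()["ee_rot"],degrees=True)
def togo(target,Rt=None,pos=None):
    "total shift in current tool axes, rotvec in tool axes"
    s=arm.observe();r=toolR();p=s["eef_pos"] if pos is None else pos
    d=r.inv().apply(np.array(target)-p);print("shift",d,"| per-row n>=",int(np.ceil(np.linalg.norm(d)/.0417)))
    if Rt is not None:print("turn",(r.inv()*Rt).as_rotvec())
def frame(yaw,tilt,flip=True):
    "tool rot for object yaw, leaning back (away from +x) by tilt deg; flip: tool x = -object x"
    z=R.from_euler("z",yaw,degrees=True)
    a=np.radians(tilt);tz=np.array([np.sin(a),0,-np.cos(a)]);ty=np.array([0,1,0.]) if flip else np.array([0,-1,0.])
    return z*R.from_matrix(np.c_[np.cross(ty,tz),ty,tz])
E
python3 - <<'E'
from h import *
togo([.45,.1,.26]);r=toolR();print("leg2",r.inv().apply([.0,-.41,.04]))
print("turn",(r.inv()*frame(20.2,0)).as_rotvec())
c=calibration("wrist");s=arm.observe();T=np.array(c["world_from_camera"])
print(np.array(c["camera_matrix"]));print("cam in tool",r.inv().apply(T[:3,3]-s["eef_pos"]),(r.inv()*R.from_matrix(T[:3,:3])).as_matrix())
E
```

```text
shift [-0.3906 -0.3794 -0.029 ] | per-row n>= 14
leg2 [-0.1374 -0.3864 -0.0393]
turn [-0.0017 -0.001  -0.6943]
[[336.4617   0.     319.4314]
 [  0.     336.4617 199.557 ]
 [  0.       0.       1.    ]]
cam in tool [ 0.0778  0.0001 -0.1426] [[ 0.0009 -0.9519 -0.3065]
 [ 1.      0.0009  0.    ]
 [ 0.0003 -0.3065  0.9519]]
```

```bash
python3 -m handwheel '[{"tx":-0.0244,"ty":-0.0237,"tz":-0.0018},{"tx":-0.0244,"ty":-0.0237,"tz":-0.0018},{"tx":-0.0244,"ty":-0.0237,"tz":-0.0018},{"tx":-0.0244,"ty":-0.0237,"tz":-0.0018},{"tx":-0.0244,"ty":-0.0237,"tz":-0.0018},{"tx":-0.0244,"ty":-0.0237,"tz":-0.0018},{"tx":-0.0244,"ty":-0.0237,"tz":-0.0018},{"tx":-0.0244,"ty":-0.0237,"tz":-0.0018}]'
python3 -m handwheel '[{"tx":-0.0244,"ty":-0.0237,"tz":-0.0018},{"tx":-0.0244,"ty":-0.0237,"tz":-0.0018},{"tx":-0.0244,"ty":-0.0237,"tz":-0.0018},{"tx":-0.0244,"ty":-0.0237,"tz":-0.0018},{"tx":-0.0244,"ty":-0.0237,"tz":-0.0018},{"tx":-0.0244,"ty":-0.0237,"tz":-0.0018},{"tx":-0.0244,"ty":-0.0237,"tz":-0.0018},{"tx":-0.0244,"ty":-0.0237,"tz":-0.0018}]'
python3 -m handwheel '[{"tx":-0.0098,"ty":-0.0276,"tz":-0.0028},{"tx":-0.0098,"ty":-0.0276,"tz":-0.0028},{"tx":-0.0098,"ty":-0.0276,"tz":-0.0028},{"tx":-0.0098,"ty":-0.0276,"tz":-0.0028},{"tx":-0.0098,"ty":-0.0276,"tz":-0.0028},{"tx":-0.0098,"ty":-0.0276,"tz":-0.0028},{"tx":-0.0098,"ty":-0.0276,"tz":-0.0028}]'
python3 - <<'E'
from h import *
cv2.imwrite("pics/w_rack.png",get_image("wrist"));print(arm.observe()["eef_pos"],arm.observe()["ee_rot"],arm.observe()["time"])
E
```

```text
[0.2092 0.5884 0.2305] [-179.9046   -0.015   160.4168] 0.15invalid input at $[0]: expected keys tx, ty, tz, rx, ry, rz, hand
invalid input at $[0]: expected keys tx, ty, tz, rx, ry, rz, hand
invalid input at $[0]: expected keys tx, ty, tz, rx, ry, rz, hand
```

```bash
python3 -m handwheel '[{"tx":-0.0279,"ty":-0.0271,"tz":-0.002,"rx":0,"ry":0,"rz":0,"hand":0.085},{"tx":-0.0279,"ty":-0.0271,"tz":-0.002,"rx":0,"ry":0,"rz":0,"hand":0.085},{"tx":-0.0279,"ty":-0.0271,"tz":-0.002,"rx":0,"ry":0,"rz":0,"hand":0.085},{"tx":-0.0279,"ty":-0.0271,"tz":-0.002,"rx":0,"ry":0,"rz":0,"hand":0.085},{"tx":-0.0279,"ty":-0.0271,"tz":-0.002,"rx":0,"ry":0,"rz":0,"hand":0.085},{"tx":-0.0279,"ty":-0.0271,"tz":-0.002,"rx":0,"ry":0,"rz":0,"hand":0.085},{"tx":-0.0279,"ty":-0.0271,"tz":-0.002,"rx":0,"ry":0,"rz":0,"hand":0.085},{"tx":-0.0279,"ty":-0.0271,"tz":-0.002,"rx":0,"ry":0,"rz":0,"hand":0.085},{"tx":-0.0279,"ty":-0.0271,"tz":-0.002,"rx":0,"ry":0,"rz":0,"hand":0.085},{"tx":-0.0279,"ty":-0.0271,"tz":-0.002,"rx":0,"ry":0,"rz":0,"hand":0.085},{"tx":-0.0279,"ty":-0.0271,"tz":-0.002,"rx":0,"ry":0,"rz":0,"hand":0.085},{"tx":-0.0279,"ty":-0.0271,"tz":-0.002,"rx":0,"ry":0,"rz":0,"hand":0.085}]'
python3 -m handwheel '[{"tx":-0.0279,"ty":-0.0271,"tz":-0.002,"rx":0,"ry":0,"rz":0,"hand":0.085},{"tx":-0.0279,"ty":-0.0271,"tz":-0.002,"rx":0,"ry":0,"rz":0,"hand":0.085},{"tx":0,"ty":0,"tz":0,"rx":0,"ry":0,"rz":-0.11,"hand":0.085},{"tx":0,"ty":0,"tz":0,"rx":0,"ry":0,"rz":-0.1,"hand":0.085}]'
python3 - <<'E'
from h import *
cv2.imwrite("pics/w_rack.png",get_image("wrist"));print(arm.observe()["eef_pos"],arm.observe()["ee_rot"],arm.observe()["time"])
E
```

```text
time: 1.15
eef_pos: [0.4161, 0.1684, 0.2554]
ee_rot: [180.0, -0.0, 160.4]
contact_force: [0.9, -0.1, -0.7]
finger_gap: 0.0849
gripper_force: 0.0
time: 1.48
eef_pos: [0.4516, 0.098, 0.2593]
ee_rot: [-180.0, 0.0, 172.4]
contact_force: [-0.4, 0.4, 0.5]
finger_gap: 0.085
gripper_force: 0.0
[0.4508 0.0989 0.2591] [-179.999    -0.0252  172.7141] 1.5333
```

View pics/w_rack.png

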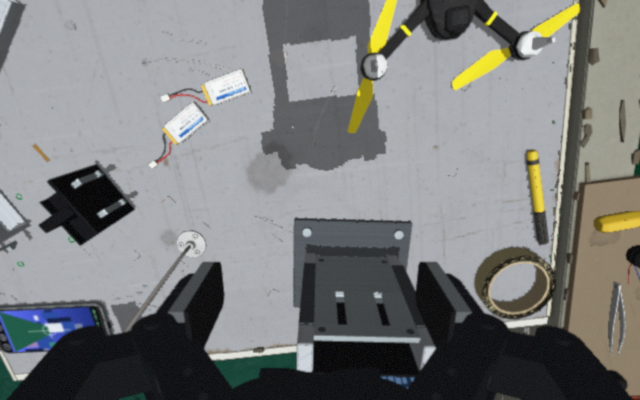

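The wrist picture shows the rack from the front: base front corners at (294,219) and (411,222), slots at about x 341 and 381 and rows 292 to 325, strip top near row 338. I refine the corners and slots numerically.

Run:
```python
from h import *
im=cv2.imread("pics/w_rack.png");c=calibration("wrist");g=cv2.cvtColor(im,cv2.COLOR_BGR2GRAY)
# base front edge rows at columns
pts=[]
for x in range(300,408,6):
    col=cv2.GaussianBlur(g[205:235,x-2:x+3].astype(float),(5,3),0).mean(1);i=np.argmin(np.diff(col));pts.append((x,205+i+.5))
pts=np.array(pts);P=plane(c,pts,.008);k=np.polyfit(P[:,1],P[:,0],1);print("front edge x=%.4f y+%.4f"%tuple(k),"yaw",-np.degrees(np.arctan(k[0])), "res",np.abs(P[:,0]-np.polyval(k,P[:,1])).max())
for row in(232,240,248):
    l=g[row,280:310].astype(float);r=g[row,395:425].astype(float)
    uv=[(280+np.argmin(np.diff(l))+.5,row),(395+np.argmax(np.diff(r))+.5,row)];q=plane(c,uv,.008);print(uv,q[:,:2].ravel(),np.linalg.norm(q[0]-q[1]))
yaw=-np.arctan(k[0]);ex=np.array([np.cos(yaw),np.sin(yaw),0]);ey=np.array([-ex[1],ex[0],0])
mid=q.mean(0);p0=np.array([np.polyval(k,mid[1]),mid[1],.008]);org=p0+.045*ex;org=org+ey*((mid-org)@ey);print("rack origin",org,np.degrees(yaw))
o,d=ray(c,[(341,292),(381,292),(341,310),(381,310),(344,325),(384,325)]);t=((org-o)@ex)/(d@ex);H=o+d*t[:,None]
print("on strip: y,z",np.c_[(H-org)@ey,H[:,2]])
print(g[286:330:2,330:392:2])
```

```text
front edge x=0.1559 y+0.5093 yaw -8.860693150880909 res 0.000775913305581577
[(np.float64(293.5), 232), (np.float64(395.5), 232)] [0.538  0.0547 0.5543 0.1831] 0.1294404380179465
[(np.float64(293.5), 240), (np.float64(409.5), 240)] [0.549  0.053  0.5677 0.2002] 0.14840305419674674
[(np.float64(293.5), 248), (np.float64(408.5), 248)] [0.5601 0.0513 0.5788 0.1985] 0.148309410980327
rack origin [0.5742 0.1242 0.008 ] -8.860693150880909
on strip: y,z [[-0.0184  0.1014]
 [ 0.0232  0.0997]
 [-0.0202  0.1315]
 [ 0.0179  0.13  ]
 [-0.0189  0.1529]
 [ 0.0168  0.1516]]
[[ 71  70  72  70  67  73  71  67  70  66  71  69  68  68  68  67  68  70
   67  66  66  67  68  68  67  67  69  69  66  67  67]
 [ 72  70  70  69  72  69  68  68  69  69  67  70  69  68  70  69  68  71
   68  68  70  67  65  68  67  67  66  67  68  65  64]
 [ 68  70  71  82  82  81  78  72  68  70  68  69  71  68  68  70  69  68
   65  67  68  68  68  72  70  66  67  68  66  67  65]
 [ 70  71  88 164 173 174 161  82  68  71  71  69  70  71  71  71  72  71
   73  69  69  74 118 158 115 100  78  69  66  69  70]
 [ 66  73  84 180 
[... 1604 characters left out ...]
   70  69  67  70  71  66  67  42  11   4  12  54  69]
 [ 69  68  68  65  27  15  14  14  44  68  67  68  70  70  70  69  71  68
   69  68  67  68  67  69  70  58  16  17  11  42  69]
 [ 67  66  66  66  28  11  15   9  35  67  69  68  69  70  69  69  68  69
   69  69  71  69  69  66  67  62  21  10  13  23  65]
 [ 69  71  71  71  47  41  41  40  46  68  69  68  69  69  69  70  69  70
   69  68  67  69  69  68  69  66  37  20  23  24  59]
 [ 72  70  69  71  69  69  69  70  70  71  67  68  69  71  70  69  70  70
   69  70  70  69  71  69  70  68  65  61  64  63  67]
 [ 70  69  70  68  69  69  70  70  69  69  68  69  69  69  70  70  70  69
   68  69  69  69  69  68  69  71  67  68  68  69  70]]
```

```bash
python3 -m handwheel '[{"tx":-0.003,"ty":-0.0388,"tz":0,"rx":0,"ry":0,"rz":0,"hand":0.085},{"tx":-0.003,"ty":-0.0388,"tz":0,"rx":0,"ry":0,"rz":0,"hand":0.085},{"tx":-0.003,"ty":-0.0388,"tz":0,"rx":0,"ry":0,"rz":0,"hand":0.085},{"tx":-0.003,"ty":-0.0388,"tz":0,"rx":0,"ry":0,"rz":0,"hand":0.085},{"tx":-0.003,"ty":-0.0388,"tz":0,"rx":0,"ry":0,"rz":0,"hand":0.085},{"tx":-0.003,"ty":-0.0388,"tz":0,"rx":0,"ry":0,"rz":0,"hand":0.085},{"tx":-0.003,"ty":-0.0388,"tz":0,"rx":0,"ry":0,"rz":0,"hand":0.085},{"tx":-0.003,"ty":-0.0388,"tz":0,"rx":0,"ry":0,"rz":0,"hand":0.085},{"tx":-0.003,"ty":-0.0388,"tz":0,"rx":0,"ry":0,"rz":0,"hand":0.085},{"tx":-0.003,"ty":-0.0388,"tz":0,"rx":0,"ry":0,"rz":0,"hand":0.085},{"tx":-0.003,"ty":-0.0388,"tz":0,"rx":0,"ry":0,"rz":0,"hand":0.085}]'
python3 -m handwheel '[{"tx":0,"ty":0,"tz":0,"rx":0,"ry":0,"rz":-0.12,"hand":0.085},{"tx":0,"ty":0,"tz":0,"rx":0,"ry":0,"rz":-0.12,"hand":0.085},{"tx":0,"ty":0,"tz":0,"rx":0,"ry":0,"rz":-0.12,"hand":0.085},{"tx":0,"ty":0,"tz":0,"rx":0,"ry":0,"rz":-0.12,"hand":0.085},{"tx":0,"ty":0,"tz":0,"rx":0,"ry":0,"rz":0,"hand":0.085}]'
python3 - <<'E'
from h import *
import pickle
c=calibration("wrist");im=get_image("wrist");pickle.dump(c,open("c_br.pkl","wb"));cv2.imwrite("pics/w_br.png",im);print(arm.observe()["eef_pos"],arm.observe()["ee_rot"])
E
```

```text
time: 2.45
eef_pos: [0.4265, -0.3283, 0.2591]
ee_rot: [180.0, -0.0, 172.3]
contact_force: [1.0, -0.0, 1.1]
finger_gap: 0.085
gripper_force: 0.0
time: 2.87
eef_pos: [0.4268, -0.3266, 0.259]
ee_rot: [180.0, -0.0, -160.0]
contact_force: [-0.2, 0.2, 0.7]
finger_gap: 0.0853
gripper_force: 0.0
[ 0.4269 -0.3265  0.2591] [ 179.9606   -0.013  -160.243 ]
```

View pics/w_br.png

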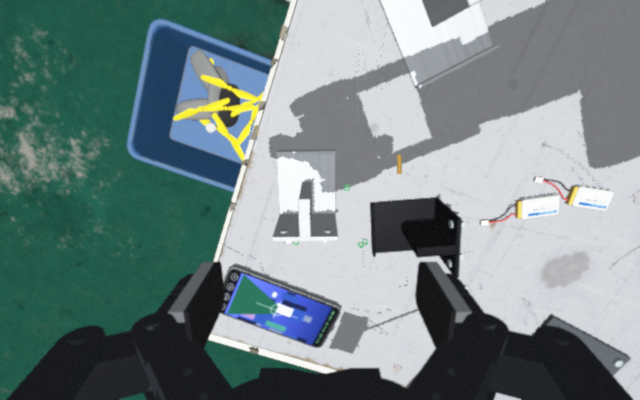

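The wrist picture shows the small bracket at (305,195): shelf back corners near (279,152) and (336,151), plate top near row 239 from x 273 to 338, and web top at x of about 305. The black one is at (415,228).

Run:
```python
from h import *
import pickle
c=pickle.load(open("c_br.pkl","rb"));im=cv2.imread("pics/w_br.png")
cv2.imwrite("pics/crop2.png",cv2.resize(im[145:248,262:346],None,fx=6,fy=5.8,interpolation=cv2.INTER_NEAREST)) if 0 else cv2.imwrite("pics/crop2.png",cv2.resize(im[145:245,260:350],None,fx=6,fy=6,interpolation=cv2.INTER_CUBIC))
g=cv2.imread("pics/w_rack.png",0);
T=np.array([[1,0],[0,1]])
# slot midline per row
import json
out=[]
for row in range(306,324,3):
    r=[]
    for a,b in((328,356),(368,394)):
        w=np.clip(70-g[row,a:b].astype(float)-8,0,None);r.append((w*np.arange(a,b)).sum()/w.sum())
    out.append((row,*r))
print(out)
```

```text
[(306, np.float64(340.2098445595855), np.float64(380.4298780487805)), (309, np.float64(340.6735751295337), np.float64(381.1636363636364)), (312, np.float64(340.8869778869779), np.float64(382.07428571428574)), (315, np.float64(341.1130221130221), np.float64(382.92836676217763)), (318, np.float64(341.3838630806846), np.float64(383.8032786885246)), (321, np.float64(341.7590361445783), np.float64(384.63532763532766))]
```

View pics/crop2.png

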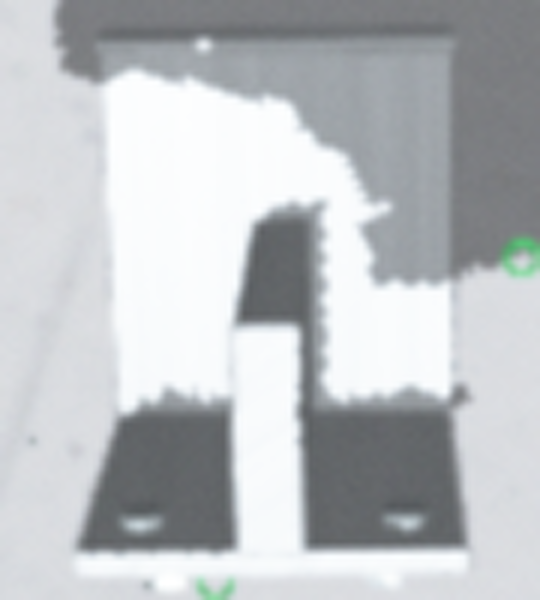

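Run:
```python
from h import *
import pickle
c=pickle.load(open("c_br.pkl","rb"))
f=lambda x,y:(260+(x+.5)/6-.5,145+(y+.5)/6-.5)
fr=plane(c,[f(77,551),f(466,549)],.076);bk=plane(c,[f(77,574),f(467,572)],.076);w=plane(c,[f(236,323),f(301,322)],.077);w2=plane(c,[f(240,548),f(303,548)],.077);sh=plane(c,[f(100,38),f(454,36)],.014)
n=np.linalg.norm
print("plate w",n(fr[1]-fr[0]),n(bk[1]-bk[0]),"thick",n((fr-bk).mean(0)),"web w",n(w[1]-w[0]),"web len",n((w-w2).mean(0)),"lip w",n(sh[1]-sh[0]),"depth lip-back",n((sh-bk).mean(0)))
e=(fr[1]-fr[0])+(bk[1]-bk[0]);y1=np.degrees(np.arctan2(-e[0],e[1]))  # image right=+y obj
a=(w2-w).mean(0);b=(bk-sh).mean(0);print("yaws",y1,np.degrees(np.arctan2(a[1],a[0])),np.degrees(np.arctan2(b[1],b[0])))
yaw=np.radians(np.mean([y1,np.degrees(np.arctan2(b[1],b[0]))]));ex=np.array([np.cos(yaw),np.sin(yaw),0])
print("grip est: from back",bk.mean(0)-.03*ex,"from front",fr.mean(0)-.025*ex,"from web end",w.mean(0)+.017*ex,"lip",sh.mean(0)+.055*ex)
# rack slots
s=arm.observe()
# rack camera pose: rebuild from tool-fixed camera
r=toolR();T=np.array(c["world_from_camera"]);s=arm.observe();o=r.inv().apply(T[:3,3]-s["eef_pos"]);Q=r.inv()*R.from_matrix(T[:3,:3])
rr=R.from_euler("xyz",[-179.999,-.0252,172.7141],degrees=True);Tw=np.eye(4);Tw[:3,:3]=(rr*Q).as_matrix();Tw[:3,3]=np.array([.4508,.0989,.2591])+rr.apply(o)
c2=dict(c);c2["world_from_camera"]=Tw;pickle.dump(c2,open("c_rk.pkl","wb"))
yw=np.radians(-8.8);ex=np.array([np.cos(yw),np.sin(yw),0]);ey=np.array([-ex[1],ex[0],0]);org=np.array([.5742,.1242,0])
for dx in(0,.003):
  O=org+dx*ex
  o,d=ray(c2,[(340.7,309),(381.2,309),(341.1,315),(382.9,315),(341.7,321),(384.6,321),(340,290.5),(378,291.5),(341.7,324.5),(385.5,325.5)]);t=((O-o)@ex)/(d@ex);H=o+d*t[:,None];print(dx,np.c_[(H-O)@ey,H[:,2]])
```

```text
plate w 0.06830654511052515 0.0687446468693975 thick 0.004414232403558952 web w 0.01096774342813937 web len 0.041398977476576726 lip w 0.0682228851911365 depth lip-back 0.10469278362737526
yaws 20.326874259169298 19.96800523042892 20.30183115189605
grip est: from back [ 0.4715 -0.3269  0.076 ] from front [ 0.4721 -0.3267  0.076 ] from web end [ 0.4718 -0.3265  0.077 ] lip [ 0.4721 -0.3267  0.014 ]
0 [[-0.0203  0.1294]
 [ 0.0185  0.1278]
 [-0.0205  0.1385]
 [ 0.0185  0.1369]
 [-0.0205  0.147 ]
 [ 0.0185  0.1455]
 [-0.0192  0.0982]
 [ 0.0204  0.0982]
 [-0.0208  0.1518]
 [ 0.0182  0.1517]]
0.003 [[-0.0199  0.1253]
 [ 0.0195  0.1236]
 [-0.0201  0.1344]
 [ 0.0195  0.1328]
 [-0.0201  0.1431]
 [ 0.0195  0.1416]
 [-0.0187  0.0935]
 [ 0.0214  0.0935]
 [-0.0204  0.148 ]
 [ 0.0192  0.1479]]
```

Run:
```python
from h import *
Rt=frame(20.3,20);e=R.from_euler("z",20.3,degrees=True).apply([1,0,0]);G=np.array([.4718,-.3267,.062])-.004*e
tz=Rt.as_matrix()[:,2];tcp=G+.0187*tz;print(tcp,tcp-.1*tz);togo(tcp-.1*tz,Rt);r=toolR();print(Rt.inv().apply(tcp-.1*tz-arm.observe()["eef_pos"]))
```

```text
[ 0.474  -0.3259  0.0444] [ 0.442  -0.3377  0.1384]
shift [-0.0104 -0.0158  0.1206] | per-row n>= 3
turn [-0.001  -0.3493 -0.0095]
[ 0.0316 -0.0158  0.1169]
```

```bash
python3 -m handwheel '[{"tx":0,"ty":0,"tz":0,"rx":0,"ry":-0.1164,"rz":-0.003,"hand":0.06},{"tx":0,"ty":0,"tz":0,"rx":0,"ry":-0.1164,"rz":-0.003,"hand":0.06},{"tx":0,"ty":0,"tz":0,"rx":0,"ry":-0.1164,"rz":-0.003,"hand":0.06},{"tx":0.008,"ty":-0.004,"tz":0.0292,"rx":0,"ry":0,"rz":0,"hand":0.06},{"tx":0.008,"ty":-0.004,"tz":0.0292,"rx":0,"ry":0,"rz":0,"hand":0.06},{"tx":0.008,"ty":-0.004,"tz":0.0292,"rx":0,"ry":0,"rz":0,"hand":0.06},{"tx":0.008,"ty":-0.004,"tz":0.0292,"rx":0,"ry":0,"rz":0,"hand":0.06},{"tx":0,"ty":0,"tz":0,"rx":0,"ry":0,"rz":0,"hand":0.06},{"tx":0,"ty":0,"tz":0,"rx":0,"ry":0,"rz":0,"hand":0.06}]'
python3 - <<'E'
from h import *
Rt=frame(20.3,20);togo([.474,-.3259,.0444],Rt)
c=calibration("wrist");im=get_image("wrist")
w=proj(c,[[.4718,-.3267,.077]]);e=np.array([.938,.347,0]);P=np.array([.4718,-.3267,.077])
uv=proj(c,[P-.017*e,P+.025*e]);print(uv)
for u in uv: cv2.circle(im,tuple(int(v) for v in u),3,(0,0,255),1)
cv2.imwrite("pics/w_pre.png",im)
E
```

```text
time: 3.67
eef_pos: [0.4927, -0.3023, 0.1613]
ee_rot: [-179.5, 12.9, -165.8]
contact_force: [-0.5, 0.7, 1.2]
finger_gap: 0.06
gripper_force: 0.0
shift [ 0.0495 -0.0173  0.1087] | per-row n>= 3
turn [-0.0382 -0.1235 -0.1009]
[[288.3366 119.7944]
 [297.7033 179.3762]]
```

View pics/w_pre.png

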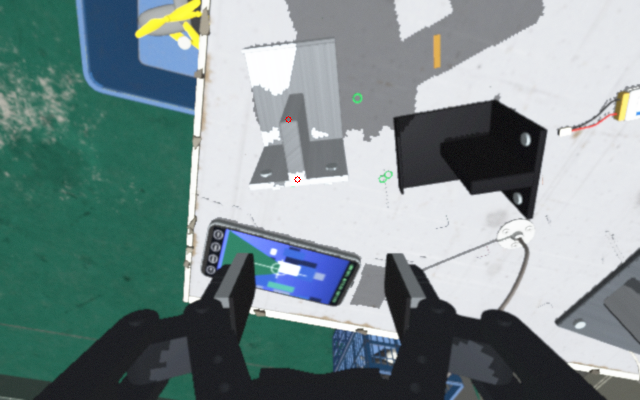

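The bracket's web end shows at (288,120) and the plate at (298,180), matching the projected marks. The tilt was only partly reached, because rows are rate-limited. I correct with smaller steps.

```bash
python3 - <<'E'
from h import *
Rt=frame(20.3,20);print(arm.observe()["joint_pos"]);togo([.442,-.3377,.1384],Rt);print(Rt.inv().apply(np.array([.442,-.3377,.1384])-arm.observe()["eef_pos"]))
E
python3 -m handwheel '[{"tx":0,"ty":0,"tz":0,"rx":-0.0076,"ry":-0.0247,"rz":-0.0202,"hand":0.06},{"tx":0,"ty":0,"tz":0,"rx":-0.0076,"ry":-0.0247,"rz":-0.0202,"hand":0.06},{"tx":0,"ty":0,"tz":0,"rx":-0.0076,"ry":-0.0247,"rz":-0.0202,"hand":0.06},{"tx":0,"ty":0,"tz":0,"rx":-0.0076,"ry":-0.0247,"rz":-0.0202,"hand":0.06},{"tx":0,"ty":0,"tz":0,"rx":-0.0076,"ry":-0.0247,"rz":-0.0202,"hand":0.06},{"tx":0,"ty":0,"tz":0,"rx":0,"ry":0,"rz":0,"hand":0.06}]'
python3 - <<'E'
from h import *
Rt=frame(20.3,20);print(arm.observe()["joint_pos"]);togo([.442,-.3377,.1384],Rt)
E
```

```text
[ -48.5404   29.2907   99.7085   15.9008   45.4823 -163.4082]
shift [ 0.0623 -0.0206  0.0109] | per-row n>= 2
turn [-0.0414 -0.122  -0.0997]
[ 0.0648 -0.0145  0.0024]
time: 4.22
eef_pos: [0.5319, -0.2825, 0.183]
ee_rot: [-179.3, 15.3, -162.8]
contact_force: [-0.4, -0.6, -0.6]
finger_gap: 0.0598
gripper_force: 0.0
[ -45.2255   28.7965   96.6828   17.8321   48.1251 -163.5147]
shift [ 0.1104 -0.026   0.0164] | per-row n>= 3
turn [-0.028  -0.0829 -0.0518]
```

Run:
```python
from h import *
q=arm.observe()["joint_pos"]
f=lambda q,s:R.from_euler("ZYZYZ",[q[0],q[1]+q[2],s*q[3],q[4],q[5]+90],degrees=True)
print([np.degrees((f(q,s).inv()*toolR()).magnitude()) for s in(1,-1)])
for yaw in(20.3,):
 for tilt in(8,12,15,20):
  for j1 in(-35,-38):
   for sm in(120,140):
    A=(R.from_euler("ZY",[j1,sm],degrees=True).inv()*frame(yaw,tilt)).as_euler("ZYZ",degrees=True);print(tilt,j1,sm,A-[0,0,90])
```

```text
Traceback (most recent call last):
  File "scipy/spatial/transform/_rotation.pyx", line 1413, in scipy.spatial.transform._rotation.Rotation.from_euler
ValueError: Expected axis specification to be a non-empty string of upto 3 characters, got ZYZYZ
```

Run:
```python
from h import *
q=arm.observe()["joint_pos"];E=R.from_euler
f=lambda q,s:E("ZY",[q[0],q[1]+q[2]],degrees=True)*E("ZYZ",[s*q[3],q[4],q[5]+90],degrees=True)
print([np.degrees((f(q,s).inv()*toolR()).magnitude()) for s in(1,-1)])
for tilt in(8,12,15,20):
  for j1 in(-35,-38):
   for sm in(120,140):
    A=(E("ZY",[j1,sm],degrees=True).inv()*frame(20.3,tilt)).as_euler("ZYZ",degrees=True);print(tilt,j1,sm,A-[0,0,90])
```

```text
[np.float64(2.4962815500684583e-14), np.float64(35.66414839778154)]
8 -35 120 [   7.9629   55.6846 -149.5462]
8 -35 140 [  11.2384   35.9513 -154.1752]
8 -38 120 [   8.2067   56.0501 -152.6538]
8 -38 140 [  11.5288   36.332  -157.3805]
12 -35 120 [  12.2402   53.731  -152.0185]
12 -35 140 [  17.6239   34.3725 -159.3978]
12 -38 120 [  12.5831   54.2896 -155.1545]
12 -38 140 [  17.9806   34.9622 -162.6257]
15 -35 120 [  15.5858   52.3697 -154.0301]
15 -35 140 [  22.7268   33.4205 -163.6344]
15 -38 120 [  15.9888   53.0768 -157.172 ]
15 -38 140 [  23.0826   34.1712 -166.828 ]
20 -35 120 [  21.429    50.3225 -157.6823]
20 -35 140 [  31.7234   32.328  -171.1953]
20 -38 120 [  21.8982   51.2818 -160.798 ]
20 -38 140 [  31.9636   33.3457 -174.2163]
```

```bash
cat > tgt.py <<'E'
from h import *
Rt=frame(20.3,9);e=R.from_euler("z",20.3,degrees=True).apply([1,0,0]);G=np.array([.4718,-.3267,.063])-.007*e
tz=Rt.as_matrix()[:,2];tcp=G+.0187*tz;pre=tcp-.09*tz
E
python3 - <<'E'
from tgt import *
print(tcp,pre);togo(pre,Rt);print(Rt.inv().apply(pre-arm.observe()["eef_pos"]))
E
```

```text
[ 0.468  -0.3281  0.0445] [ 0.4548 -0.333   0.1334]
shift [ 0.0986 -0.0252  0.0248] | per-row n>= 3
turn [-0.0229  0.109  -0.0542]
[ 0.0966 -0.0206  0.0349]
```

```bash
python3 -m handwheel '[{"tx":0,"ty":0,"tz":0,"rx":-0.0076,"ry":0.0363,"rz":-0.0181,"hand":0.06},{"tx":0,"ty":0,"tz":0,"rx":-0.0076,"ry":0.0363,"rz":-0.0181,"hand":0.06},{"tx":0,"ty":0,"tz":0,"rx":-0.0076,"ry":0.0363,"rz":-0.0181,"hand":0.06},{"tx":0.0193,"ty":-0.0041,"tz":0.007,"rx":0,"ry":0,"rz":0,"hand":0.06},{"tx":0.0193,"ty":-0.0041,"tz":0.007,"rx":0,"ry":0,"rz":0,"hand":0.06},{"tx":0.0193,"ty":-0.0041,"tz":0.007,"rx":0,"ry":0,"rz":0,"hand":0.06},{"tx":0.0193,"ty":-0.0041,"tz":0.007,"rx":0,"ry":0,"rz":0,"hand":0.06},{"tx":0.0193,"ty":-0.0041,"tz":0.007,"rx":0,"ry":0,"rz":0,"hand":0.06},{"tx":0,"ty":0,"tz":0,"rx":0,"ry":0,"rz":0,"hand":0.06}]'
python3 - <<'E'
from tgt import *
print(arm.observe()["joint_pos"]);togo(pre,Rt);togo(tcp)
E
```

```text
time: 4.97
eef_pos: [0.4651, -0.3231, 0.1353]
ee_rot: [-180.0, 6.6, -161.5]
contact_force: [-0.4, 0.6, -0.6]
finger_gap: 0.0599
gripper_force: 0.0
[ -49.3724   32.1348   98.6168    8.366    47.0252 -163.4945]
shift [ 0.013  -0.0061  0.0003] | per-row n>= 1
turn [-0.0048 -0.0417 -0.0305]
shift [ 0.0093 -0.0056  0.0903] | per-row n>= 3
```

The last joint is at its limit in this grasp (shoulder offset), so I take the half-turned grasp instead.

```bash
python3 -m handwheel '[{"tx":0,"ty":0,"tz":0,"rx":0,"ry":0,"rz":0.12,"hand":0.06},{"tx":0,"ty":0,"tz":0,"rx":0,"ry":0,"rz":0.12,"hand":0.06},{"tx":0,"ty":0,"tz":0,"rx":0,"ry":0,"rz":0.12,"hand":0.06},{"tx":0,"ty":0,"tz":0,"rx":0,"ry":0,"rz":0.12,"hand":0.06},{"tx":0,"ty":0,"tz":0,"rx":0,"ry":0,"rz":0.12,"hand":0.06},{"tx":0,"ty":0,"tz":0,"rx":0,"ry":0,"rz":0.12,"hand":0.06},{"tx":0,"ty":0,"tz":0,"rx":0,"ry":0,"rz":0.12,"hand":0.06},{"tx":0,"ty":0,"tz":0,"rx":0,"ry":0,"rz":0.12,"hand":0.06},{"tx":0,"ty":0,"tz":0,"rx":0,"ry":0,"rz":0.12,"hand":0.06},{"tx":0,"ty":0,"tz":0,"rx":0,"ry":0,"rz":0.12,"hand":0.06},{"tx":0,"ty":0,"tz":0,"rx":0,"ry":0,"rz":0.12,"hand":0.06},{"tx":0,"ty":0,"tz":0,"rx":0,"ry":0,"rz":0.12,"hand":0.06}]'
python3 -m handwheel '[{"tx":0,"ty":0,"tz":0,"rx":0,"ry":0,"rz":0.12,"hand":0.06},{"tx":0,"ty":0,"tz":0,"rx":0,"ry":0,"rz":0.12,"hand":0.06},{"tx":0,"ty":0,"tz":0,"rx":0,"ry":0,"rz":0.12,"hand":0.06},{"tx":0,"ty":0,"tz":0,"rx":0,"ry":0,"rz":0.12,"hand":0.06},{"tx":0,"ty":0,"tz":0,"rx":0,"ry":0,"rz":0.12,"hand":0.06},{"tx":0,"ty":0,"tz":0,"rx":0,"ry":0,"rz":0.12,"hand":0.06},{"tx":0,"ty":0,"tz":0,"rx":0,"ry":0,"rz":0.12,"hand":0.06},{"tx":0,"ty":0,"tz":0,"rx":0,"ry":0,"rz":0.12,"hand":0.06},{"tx":0,"ty":0,"tz":0,"rx":0,"ry":0,"rz":0.12,"hand":0.06},{"tx":0,"ty":0,"tz":0,"rx":0,"ry":0,"rz":0.12,"hand":0.06},{"tx":0,"ty":0,"tz":0,"rx":0,"ry":0,"rz":0.12,"hand":0.06},{"tx":0,"ty":0,"tz":0,"rx":0,"ry":0,"rz":0.12,"hand":0.06}]'
cat > tgt.py <<'E'
from h import *
Rt=frame(20.3,15,False);e=R.from_euler("z",20.3,degrees=True).apply([1,0,0]);G=np.array([.4718,-.3267,.061])-.004*e
tz=Rt.as_matrix()[:,2];tcp=G+.0187*tz;pre=tcp-.09*tz
E
python3 - <<'E'
from tgt import *
print(arm.observe()["joint_pos"],pre,tcp);togo(pre,Rt);print(Rt.inv().apply(pre-arm.observe()["eef_pos"]))
E
```

```text
time: 5.97
eef_pos: [0.4678, -0.323, 0.1373]
ee_rot: [173.3, 1.1, 115.8]
contact_force: [-0.1, -0.4, -0.1]
finger_gap: 0.0601
gripper_force: 0.0
time: 6.97
eef_pos: [0.4678, -0.323, 0.1373]
ee_rot: [178.0, -6.5, 33.4]
contact_force: [-0.8, 0.3, 0.3]
finger_gap: 0.06
gripper_force: 0.0
[-49.1951  32.0061  98.4386   8.4759  47.0701   1.8502] [ 0.4507 -0.3345  0.1299] [ 0.4726 -0.3264  0.0429]
shift [-0.0213  0.0001  0.005 ] | per-row n>= 1
turn [-0.0087  0.1437  0.2277]
[-0.0212  0.0049  0.002 ]
```

```bash
python3 -m handwheel '[{"tx":0,"ty":0,"tz":0,"rx":-0.0022,"ry":0.036,"rz":0.057,"hand":0.06},{"tx":0,"ty":0,"tz":0,"rx":-0.0022,"ry":0.036,"rz":0.057,"hand":0.06},{"tx":0,"ty":0,"tz":0,"rx":-0.0022,"ry":0.036,"rz":0.057,"hand":0.06},{"tx":0,"ty":0,"tz":0,"rx":-0.0022,"ry":0.036,"rz":0.057,"hand":0.06},{"tx":-0.0106,"ty":0.0025,"tz":0.001,"rx":0,"ry":0,"rz":0,"hand":0.06},{"tx":-0.0106,"ty":0.0025,"tz":0.001,"rx":0,"ry":0,"rz":0,"hand":0.06},{"tx":0,"ty":0,"tz":0,"rx":0,"ry":0,"rz":0,"hand":0.06},{"tx":0,"ty":0,"tz":0,"rx":0,"ry":0,"rz":0,"hand":0.06}]'
python3 - <<'E'
from tgt import *
print(arm.observe()["joint_pos"]);togo(pre,Rt);togo(tcp)
E
```

```text
time: 7.63
eef_pos: [0.4505, -0.3349, 0.1297]
ee_rot: [180.0, -15.0, 20.6]
contact_force: [1.2, -0.3, -0.0]
finger_gap: 0.0595
gripper_force: 0.0
[-55.9464  32.1052 102.4168  21.2867  43.9121  -1.722 ]
shift [ 0.0004 -0.0003 -0.0001] | per-row n>= 1
turn [-0.0011 -0.0001  0.0043]
shift [ 0.0004 -0.0002  0.0899] | per-row n>= 3
```

Orientation now right. Descending along the fingers, then closing on the web.

```bash
python3 -m handwheel '[{"tx":0,"ty":0,"tz":0.0225,"rx":0,"ry":0,"rz":0.004,"hand":0.06},{"tx":0,"ty":0,"tz":0.0225,"rx":0,"ry":0,"rz":0,"hand":0.06},{"tx":0,"ty":0,"tz":0.0225,"rx":0,"ry":0,"rz":0,"hand":0.06},{"tx":0,"ty":0,"tz":0.0225,"rx":0,"ry":0,"rz":0,"hand":0.06},{"tx":0,"ty":0,"tz":0,"rx":0,"ry":0,"rz":0,"hand":0.06},{"tx":0,"ty":0,"tz":0,"rx":0,"ry":0,"rz":0,"hand":0.06}]' 70
python3 -m handwheel '[{"tx":0,"ty":0,"tz":0,"rx":0,"ry":0,"rz":0,"hand":0.004},{"tx":0,"ty":0,"tz":0,"rx":0,"ry":0,"rz":0,"hand":0.004},{"tx":0,"ty":0,"tz":0,"rx":0,"ry":0,"rz":0,"hand":0.004},{"tx":0,"ty":0,"tz":0,"rx":0,"ry":0,"rz":0,"hand":0.004},{"tx":0,"ty":0,"tz":0,"rx":0,"ry":0,"rz":0,"hand":0.004},{"tx":0,"ty":0,"tz":0,"rx":0,"ry":0,"rz":0,"hand":0.004},{"tx":0,"ty":0,"tz":0,"rx":0,"ry":0,"rz":0,"hand":0.004},{"tx":0,"ty":0,"tz":0,"rx":0,"ry":0,"rz":0,"hand":0.004}]' 70
python3 - <<'E'
from tgt import *
togo(tcp,Rt);cv2.imwrite("pics/w_gr.png",get_image("wrist"))
E
```

```text
time: 8.13
eef_pos: [0.4725, -0.3255, 0.0421]
ee_rot: [-179.8, -15.0, 20.4]
contact_force: [0.2, 0.2, -0.1]
finger_gap: 0.0601
gripper_force: 0.0
time: 8.8
eef_pos: [0.4723, -0.3271, 0.0439]
ee_rot: [180.0, -15.0, 20.4]
contact_force: [-1.0, 0.1, 6.6]
finger_gap: 0.0111
gripper_force: 69.0
shift [ 0.0002 -0.0005  0.001 ] | per-row n>= 1
turn [ 0.0004 -0.0006  0.0014]
```

View pics/w_gr.png

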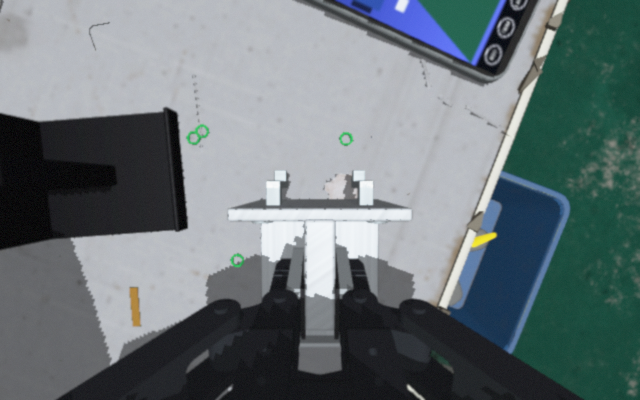

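The web is held (gap 11 mm). The plate top spans (228,208) to (411,208), and the hooks show at (273,190) and (365,190). I measure the in-hand pose while it still stands flat, then lift.

```bash
python3 - <<'E'
from tgt import *
c=calibration("wrist");g=cv2.imread("pics/w_gr.png",0).astype(float)
print(g[200:226:1,245].astype(int),g[200:226,395].astype(int));print(g[214,222:238].astype(int),g[214,402:420].astype(int))
for y in(190,): print(g[y,262:284].astype(int),g[y,355:378].astype(int))
E
python3 -m handwheel '[{"tx":0.003,"ty":0,"tz":-0.01,"rx":0,"ry":0,"rz":0,"hand":0.004},{"tx":0.007,"ty":0,"tz":-0.026,"rx":0,"ry":0,"rz":0,"hand":0.004},{"tx":0.007,"ty":0,"tz":-0.026,"rx":0,"ry":0,"rz":0,"hand":0.004},{"tx":0.007,"ty":0,"tz":-0.026,"rx":0,"ry":0,"rz":0,"hand":0.004},{"tx":0.007,"ty":0,"tz":-0.026,"rx":0,"ry":0,"rz":0,"hand":0.004},{"tx":0.007,"ty":0,"tz":-0.026,"rx":0,"ry":0,"rz":0,"hand":0.004},{"tx":0,"ty":0,"tz":0,"rx":0,"ry":0,"rz":0,"hand":0.004},{"tx":0,"ty":0,"tz":0,"rx":0,"ry":0,"rz":0,"hand":0.004}]'
python3 - <<'E'
from h import *
g=get_image("wrist");cv2.imwrite("pics/w_lift.png",g);g=cv2.cvtColor(g,cv2.COLOR_BGR2GRAY).astype(int);print(g[200:226:1,245],g[200:226,395]);print(g[214,222:238],g[214,402:420])
E
```

```text
[189 191 185 161 117  92  91 101 140 192 224 233 234 235 234 234 235 234
 231 219 195 174 183 188 187 189] [187 187 186 173 131  96  89 103 152 206 232 240 240 240 239 238 237 236
 233 220 194 173 183 187 186 186]
[191 191 190 189 184 170 187 228 235 235 236 235 237 239 238 239] [239 238 238 237 235 234 234 233 226 200 172 178 186 187 187 186 185 185]
[187 187 188 187 199 225 231 229 230 229 230 231 232 233 235 236 230 190
 115  85  99 104] [203 188 140 101 146 221 236 237 235 234 232 233 232 232 232 234 232 222
 193 185 188 189 186]
time: 9.52
eef_pos: [0.4727, -0.3269, 0.1893]
ee_rot: [179.9, -15.0, 20.4]
contact_force: [-0.7, 0.0, -3.0]
finger_gap: 0.011
gripper_force: 68.7
[215 216 211 183 134 105 102 116 162 221 242 247 249 249 249 248 249 248
 247 238 219 195 203 210 216 217] [215 215 212 199 143 108 103 125 183 232 248 251 252 252 251 251 250 250
 247 238 217 203 202 204 202 199]
[217 218 217 217 207 177 195 243 249 249 249 250 251 251 251 251] [251 251 250 250 249 248 248 248 245 235 226 222 224 227 228 226 200 155]
```

```bash
cat > rk.py <<'E'
from h import *
YR=-8.8;RR=R.from_euler("z",YR,degrees=True)
ORG=np.array([.5742,.1242,0])+RR.apply([0.001,-.0006,0])
BT=np.load("bt.npy") if __import__("os").path.exists("bt.npy") else None   # bracket origin in tool frame
Rt=frame(YR,15,False)
def target(x,y,z): return ORG+RR.apply([x,y,z])-Rt.apply(BT)   # TCP for bracket origin at rack-frame x,y,z
def where():
    s=arm.observe();r=toolR();B=s["eef_pos"]+r.apply(BT)
    print("bracket in rack",RR.inv().apply(B-ORG),"turn left",(r.inv()*Rt).as_rotvec(),"F rack",RR.inv().apply(s["contact_force"]),"t",s["time"],"grip",s["gripper_force"],s["finger_gap"])
E
python3 - <<'E'
from rk import *
c=calibration("wrist");s=arm.observe();r=toolR();z=.076+s["eef_pos"][2]-.0439
b=plane(c,[(228.3,208.1),(411.2,207.7)],z);f=plane(c,[(228.3,219.8),(411.2,219.8)],z);print(np.linalg.norm(b[1]-b[0]),np.linalg.norm(f[1]-f[0]),np.linalg.norm((b-f).mean(0)))
d=b[0]-b[1];yaw=np.degrees(np.arctan2(-d[0],d[1]));print("yaw",yaw,"tool",s["ee_rot"][2])
B=b.mean(0)-[0,0,.076];BT=r.inv().apply(B-s["eef_pos"]);np.save("bt.npy",BT);print("BT",BT,"grip z check",r.inv().apply(R.from_euler("z",yaw,degrees=True).apply([-.03,0,.058])+B-s["eef_pos"]))
import rk;rk.BT=BT
t=target(-.06,0,.089);print("target tcp",t,target(-.06,0,.115))
a=s["eef_pos"]
for p in([.42,-.25,.21],[.42,.08,.21]): print(r.inv().apply(np.array(p)-a));a=np.array(p)
print("turn",(r.inv()*Rt).as_rotvec())
E
```

```text
0.0686829978042784 0.06881131715483872 0.004488961514592138
yaw 20.591306919432167 tool 20.38762940767236
BT [0.018  0.0007 0.0502] grip z check [ 0.004   0.0007 -0.0135]
target tcp [0.4859 0.138  0.1329] [0.4859 0.138  0.1589]
[-0.0158 -0.0893 -0.0273]
[ 0.1111 -0.3093  0.0301]
turn [-0.1331  0.0013  0.4921]
```

```bash
python3 -m handwheel '[{"tx":-0.0053,"ty":-0.0298,"tz":-0.0091,"rx":0,"ry":0,"rz":0,"hand":0.004},{"tx":-0.0053,"ty":-0.0298,"tz":-0.0091,"rx":0,"ry":0,"rz":0,"hand":0.004},{"tx":-0.0053,"ty":-0.0298,"tz":-0.0091,"rx":0,"ry":0,"rz":0,"hand":0.004}]'
python3 -m handwheel '[{"tx":0.0111,"ty":-0.0309,"tz":0.003,"rx":0,"ry":0,"rz":0,"hand":0.004},{"tx":0.0111,"ty":-0.0309,"tz":0.003,"rx":0,"ry":0,"rz":0,"hand":0.004},{"tx":0.0111,"ty":-0.0309,"tz":0.003,"rx":0,"ry":0,"rz":0,"hand":0.004},{"tx":0.0111,"ty":-0.0309,"tz":0.003,"rx":0,"ry":0,"rz":0,"hand":0.004},{"tx":0.0111,"ty":-0.0309,"tz":0.003,"rx":0,"ry":0,"rz":0,"hand":0.004},{"tx":0.0111,"ty":-0.0309,"tz":0.003,"rx":0,"ry":0,"rz":0,"hand":0.004},{"tx":0.0111,"ty":-0.0309,"tz":0.003,"rx":0,"ry":0,"rz":0,"hand":0.004},{"tx":0.0111,"ty":-0.0309,"tz":0.003,"rx":0,"ry":0,"rz":0,"hand":0.004},{"tx":0.0111,"ty":-0.0309,"tz":0.003,"rx":0,"ry":0,"rz":0,"hand":0.004},{"tx":0.0111,"ty":-0.0309,"tz":0.003,"rx":0,"ry":0,"rz":0,"hand":0.004},{"tx":0,"ty":0,"tz":0,"rx":0,"ry":0,"rz":0,"hand":0.004}]'
python3 -m handwheel '[{"tx":0,"ty":0,"tz":0,"rx":-0.0166,"ry":0,"rz":0.0615,"hand":0.004},{"tx":0,"ty":0,"tz":0,"rx":-0.0166,"ry":0,"rz":0.0615,"hand":0.004},{"tx":0,"ty":0,"tz":0,"rx":-0.0166,"ry":0,"rz":0.0615,"hand":0.004},{"tx":0,"ty":0,"tz":0,"rx":-0.0166,"ry":0,"rz":0.0615,"hand":0.004},{"tx":0,"ty":0,"tz":0,"rx":-0.0166,"ry":0,"rz":0.0615,"hand":0.004},{"tx":0,"ty":0,"tz":0,"rx":-0.0166,"ry":0,"rz":0.0615,"hand":0.004},{"tx":0,"ty":0,"tz":0,"rx":-0.0166,"ry":0,"rz":0.0615,"hand":0.004},{"tx":0,"ty":0,"tz":0,"rx":-0.0166,"ry":0,"rz":0.0615,"hand":0.004},{"tx":0,"ty":0,"tz":0,"rx":0,"ry":0,"rz":0,"hand":0.004},{"tx":0,"ty":0,"tz":0,"rx":0,"ry":0,"rz":0,"hand":0.004}]'
python3 - <<'E'
from rk import *
print(arm.observe()["joint_pos"]);where();togo(target(-.06,0,.115));togo(target(-.035,0,.089))
E
```

```text
time: 9.82
eef_pos: [0.4185, -0.2483, 0.2078]
ee_rot: [-179.6, -14.9, 20.3]
contact_force: [0.5, -0.0, -3.1]
finger_gap: 0.0113
gripper_force: 68.9
time: 10.73
eef_pos: [0.4163, 0.0848, 0.208]
ee_rot: [-179.6, -14.6, 20.7]
contact_force: [-0.5, -0.2, -3.3]
finger_gap: 0.0112
gripper_force: 69.4
time: 11.57
eef_pos: [0.4193, 0.0792, 0.2087]
ee_rot: [180.0, -14.7, -8.7]
contact_force: [0.0, 0.5, -2.3]
finger_gap: 0.0111
gripper_force: 69.4
[ -3.3807  12.9516 120.3351  -2.6144  32.061   97.3514]
bracket in rack [-0.1171 -0.0682  0.1647] turn left [0.0002 0.0045 0.0019] F rack [-0.031   0.4594 -2.3261] t 11.5667 grip 69.38687682151794 0.01111995143871583
shift [ 0.0424 -0.0682  0.0626] | per-row n>= 3
shift [ 0.06   -0.0682  0.0941] | per-row n>= 4
```

```bash
python3 -m handwheel '[{"tx":0.0106,"ty":-0.0171,"tz":0.0157,"rx":0,"ry":0.0045,"rz":0.002,"hand":0.004},{"tx":0.0106,"ty":-0.0171,"tz":0.0157,"rx":0,"ry":0,"rz":0,"hand":0.004},{"tx":0.0106,"ty":-0.0171,"tz":0.0157,"rx":0,"ry":0,"rz":0,"hand":0.004},{"tx":0.0106,"ty":-0.0171,"tz":0.0157,"rx":0,"ry":0,"rz":0,"hand":0.004},{"tx":0,"ty":0,"tz":0,"rx":0,"ry":0,"rz":0,"hand":0.004},{"tx":0,"ty":0,"tz":0,"rx":0,"ry":0,"rz":0,"hand":0.004}]'
python3 - <<'E'
from rk import *
where();togo(target(-.035,0,.089));im=get_image("wrist");im2=get_image("side");im3=get_image("top")
cv2.imwrite("pics/w_al.png",im);a=cv2.resize(im2[130:230,260:390],(390,300),interpolation=cv2.INTER_CUBIC)
cv2.imwrite("pics/al.png",np.vstack([cv2.resize(im,(640,400))[100:360],np.hstack([a,np.zeros((300,250,3),np.uint8)])]))
E
```

```text
time: 12.07
eef_pos: [0.4875, 0.138, 0.159]
ee_rot: [180.0, -15.0, -8.8]
contact_force: [-0.1, 0.4, -2.6]
finger_gap: 0.0109
gripper_force: 69.7
bracket in rack [-0.0584  0.0002  0.1151] turn left [ 0.0007 -0.0006 -0.0001] F rack [-0.156   0.3621 -2.5745] t 12.0667 grip 69.74646806716919 0.010851367461895368
shift [0.0159 0.0002 0.0313] | per-row n>= 1
```

View pics/al.png

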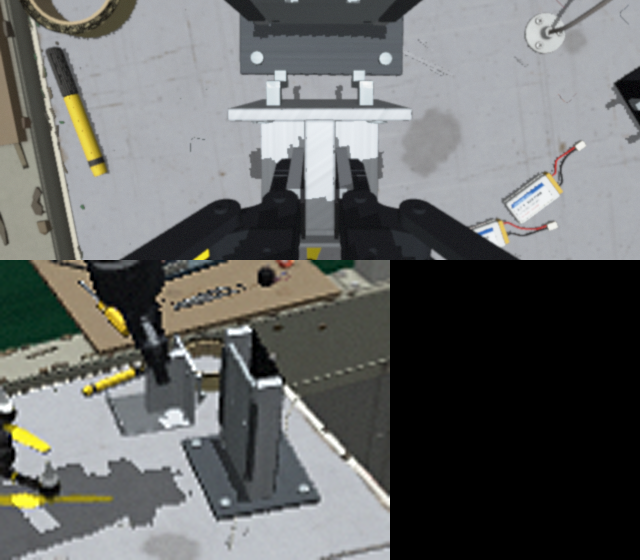

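Wrist view: bracket hooks at (273,190) and (365,190) in full-image rows, facing the rack. The rack base front edge is at row 174 from x 240 to 402, with slot ends near (293,102) and (350,102). Numeric check of the lateral alignment follows.

Run:
```python
from rk import *
c=calibration("wrist");g=cv2.imread("pics/w_al.png",0).astype(float)
for row in(150,160,168):
    l=g[row,228:252];r=g[row,392:414];uv=[(228+np.argmin(np.diff(l))+.5,row),(392+np.argmax(np.diff(r))+.5,row)];q=plane(c,uv,.008);Q=RR.inv().apply(q-ORG);print(uv,Q[:,:2],"mid y",Q[:,1].mean())
pts=[]
for x in range(248,396,8):
    col=g[162:184,x-1:x+2].mean(1);pts.append((x,162+np.argmax(np.diff(col))+.5))
P=plane(c,pts,.008);k=np.polyfit(P[:,1],P[:,0],1);print("front edge yaw",-np.degrees(np.arctan(k[0])),"rack x of edge",RR.inv().apply(P-ORG)[:,0].mean())
for row in range(84,110,3):print(row,g[row,276:368:2].astype(int))
```

```text
[(np.float64(239.5), 150), (np.float64(402.5), 150)] [[-0.0196  0.0732]
 [-0.0198 -0.0764]] mid y -0.0015934761717180668
[(np.float64(239.5), 160), (np.float64(402.5), 160)] [[-0.0287  0.0733]
 [-0.0289 -0.0765]] mid y -0.0015826384116132408
[(np.float64(239.5), 168), (np.float64(402.5), 168)] [[-0.036   0.0734]
 [-0.0362 -0.0766]] mid y -0.0015739606940565337
front edge yaw -9.765076992749309 rack x of edge -0.0422447780748216
84 [ 64  67 113 183 185 186 186 187 182 104  65  66  67  64  67  66  66  65
  63  66  67  64  64  65  66  66  67  67  67  67  68  66  67  64  66  65
  67  73 161 179 178 178 176 168 123  71]
87 [ 69  67  78 164 182 184 184 183 182 141  66  66  67  67  68  66  67  66
  63  66  66  66  66  65  66  64  65  67  65  67  68  67  67  68  65  67
  66 106 188 194 187 193 185 153  85  69]
90 [ 68  66  68  77 105 107 107 107 109 100  69  66  66  67  64  67  66  65
  63  64  66  67  67  67  67  65  65  66  66  67  65  68  64  66  66  66
  66 103 121 121 123 123 122  94  68  68]
93 [67 68 68 66 72 89 80 70 71 70 68 66 68 65 63 65 67 65 65 66 68 65 66 66
 66 68 67 69 66 66 
[... 212 characters left out ...]
08 206 204 113  68  67  66]
99 [ 67  68  68  67 118 165 156 173 216 216 211 111  67  66  68  70  66  68
  65  66  68  69  65  68  66  63  67  67  68  66  69  69  67  67  66  96
 208 219 217 216 214 203 114  67  68  67]
102 [ 67  65  67  67  72  89  94 107 134 104 101  83  66  66  66  64  65  66
  67  66  66  65  66  68  67  67  70  68  68  68  66  68  66  66  66  89
 120 138 110 117 114 105  75  67  65  64]
105 [63 63 64 63 66 63 66 64 63 64 66 64 65 65 66 63 65 67 65 67 67 64 65 66
 66 65 65 66 66 66 68 65 67 65 68 67 68 65 66 64 64 65 65 67 68 65]
108 [65 64 65 66 67 63 66 65 67 65 66 64 62 66 67 65 65 68 65 67 69 66 68 67
 69 68 63 66 68 67 65 66 68 67 66 66 68 66 68 68 67 66 69 67 68 65]
```

```bash
sed -i 's/\[0.001,-.0006,0\]/[0.0025,-.0022,0]/' rk.py
python3 - <<'E'
from rk import *
im=cv2.imread("pics/w_al.png",0);c=calibration("wrist");q=[]
for x0 in(245,373):
    p=im[148:168,x0:x0+24];m=(p>130)
    ys,xs=np.nonzero(m);q.append((x0+xs.mean(),148+ys.mean()))
P=plane(c,q,.01);d=P[0]-P[1];print(q,np.degrees(np.arctan2(-d[0],d[1])));where();togo(target(-.03,0,.089))
E
```

```text
[(np.float64(256.3006993006993), np.float64(157.03496503496504)), (np.float64(385.2013888888889), np.float64(158.03472222222223))] -9.320882797552287
bracket in rack [-0.0607  0.0009  0.1164] turn left [ 0.0009 -0.002  -0.0021] F rack [-0.0511  0.9133 -2.2657] t 12.2167 grip 69.74760890007019 0.011014274527947713
shift [0.0226 0.0009 0.0345] | per-row n>= 1
```

```bash
python3 -m handwheel '[{"tx":0.0075,"ty":0.0004,"tz":0.0115,"rx":0,"ry":0,"rz":0.0027,"hand":0.004},{"tx":0.0075,"ty":0.0004,"tz":0.0115,"rx":0,"ry":0,"rz":0.0027,"hand":0.004},{"tx":0.0075,"ty":0.0004,"tz":0.0115,"rx":0,"ry":0,"rz":0.0027,"hand":0.004},{"tx":0,"ty":0,"tz":0,"rx":0,"ry":0,"rz":0,"hand":0.004},{"tx":0,"ty":0,"tz":0,"rx":0,"ry":0,"rz":0,"hand":0.004},{"tx":0,"ty":0,"tz":0,"rx":0,"ry":0,"rz":0,"hand":0.004}]'
cat > sl.py <<'E'
from rk import *
where();im=get_image("wrist");cv2.imwrite("pics/w_a2.png",im);g=cv2.cvtColor(im,cv2.COLOR_BGR2GRAY).astype(int)
for row in range(60,185,5):print(row,g[row,250:390:3])
E
python3 sl.py
```

```text
time: 12.72
eef_pos: [0.5169, 0.1315, 0.1336]
ee_rot: [-179.9, -15.2, -9.4]
contact_force: [0.1, -0.4, -3.4]
finger_gap: 0.0113
gripper_force: 69.6
bracket in rack [-0.0297 -0.0002  0.0898] turn left [ 0.0006 -0.0032 -0.0106] F rack [ 0.186  -0.3594 -3.4389] t 12.7167 grip 69.55023765563965 0.01132181132265534
60 [15 15 12 15 10 14 11  9 13 18 10 12  7  8 13 13 15 14 16 13  9 14 16 11
 13  6 16 14 15 17 16 13 14 15 11 10 18 12  9  5 16  9 10 14 18 16 16]
65 [ 8 12 16 15 14 17 12 16 15 17  7 12 16  7 12 11 15 13  9 12 10  9 12 14
 12 11 13 16 12 16 11 16  9 11  9 13  8  9 11  9 14 13 18 12 15  9 16]
70 [14 11 10 15 18 11 14  9 11 15 12 15 11 12 10 13  8  9 14 14 14  9 14 11
  6 13 14 19 14  8 14 17  9 11 18 14 18  9 14 11 10  8 16  9 16  9 14]
75 [13 13 17 16 13 10 15 14  9 17 14  8 21 12 13 12 13 15  6 15 13 12 10 13
 14 12 13 13 14 15 12 19 14 13 15  8 13 13 17 15 14  9 15 14 14 16 12]
80 [14 16 15 14  5 15  8 17 10  9  8 16 16 13 16 14 19 16 15  8 18 16 12 13
 12 13 14 16 14 16  5 14 13 14 13 14  8 14 12 17 14 17 11 16 13 13 11]
85 [14 12  9 11 15 13 12 13  7 16  7 10 16 17 11  9 1
[... 2635 characters left out ...]
61 59 62 61 62 61 59 63 60 61 59 62 62 60
 62 64 61 59 60 62 61 60 60 62 59 61 59 60 61 61 61 60 59 59 59 59 68]
170 [101  70  72  76 104 113 109 111 135 183 182 185 125 111 111 104 109 110
 111 109 108 111 112 109 106 109 109 109 108 103 109 108 107 107 111 183
 182 180 164 105 105  81  98  98  76  74  83]
175 [107 107 109 109 110 109 109 109 159 235 237 238 132 110 109 107 109 107
 108 108 109 107 109 107 105 106 106 107 108 108 108 107 105 105 109 238
 236 234 200 106 106 105 104 105 104 106 105]
180 [109 111 109 111 112 114 157 152 161 208 202 212 129 108 110 111 112 109
 110 109 109 108 108 108 107 108 106 107 108 110 107 106 104 105 106 209
 185 210 192 150 163 120 104 107 105 106 107]
```

```bash
python3 -m handwheel '[{"tx":0.0048,"ty":-0.0008,"tz":0.0013,"rx":0,"ry":0.003,"rz":0,"hand":0.004},{"tx":0.0048,"ty":0,"tz":0.0013,"rx":0,"ry":0,"rz":0,"hand":0.004},{"tx":0,"ty":0,"tz":0,"rx":0,"ry":0,"rz":0,"hand":0.004},{"tx":0.0029,"ty":0,"tz":0.0008,"rx":0,"ry":0,"rz":0,"hand":0.004},{"tx":0.0029,"ty":0,"tz":0.0008,"rx":0,"ry":0,"rz":0,"hand":0.004},{"tx":0,"ty":0,"tz":0,"rx":0,"ry":0,"rz":0,"hand":0.004},{"tx":0,"ty":0,"tz":0,"rx":0,"ry":0,"rz":0,"hand":0.004}]'; python3 -c "from rk import *;where()"
```

```text
time: 13.35
eef_pos: [0.5341, 0.1301, 0.1331]
ee_rot: [-179.9, -15.4, -9.4]
contact_force: [0.1, 0.9, -2.0]
finger_gap: 0.0112
gripper_force: 69.6
bracket in rack [-0.0123  0.001   0.0895] turn left [ 0.0002 -0.0071 -0.0103] F rack [-0.0339  0.9346 -2.0156] t 13.35 grip 69.58306431770325 0.011240385381725152
```

```bash
python3 -m handwheel '[{"tx":0.0029,"ty":0,"tz":0.0008,"rx":0,"ry":-0.003,"rz":0,"hand":0.004},{"tx":0.0029,"ty":0,"tz":0.0008,"rx":0,"ry":-0.003,"rz":0,"hand":0.004},{"tx":0,"ty":0,"tz":0,"rx":0,"ry":0,"rz":0,"hand":0.004},{"tx":0,"ty":0,"tz":0,"rx":0,"ry":0,"rz":0,"hand":0.004}]'; python3 -c "from rk import *;where()"
python3 -m handwheel '[{"tx":0.0024,"ty":0,"tz":0.0006,"rx":0,"ry":0,"rz":0,"hand":0.004},{"tx":0,"ty":0,"tz":0,"rx":0,"ry":0,"rz":0,"hand":0.004}]'; python3 -c "from rk import *;where()"
```

```text
time: 13.68
eef_pos: [0.5403, 0.1291, 0.1332]
ee_rot: [-179.8, -15.1, -9.4]
contact_force: [-0.9, -0.5, -2.2]
finger_gap: 0.0113
gripper_force: 69.6
bracket in rack [-0.0063  0.0009  0.0894] turn left [ 0.0001 -0.0016 -0.0104] F rack [-0.8124 -0.6672 -2.1844] t 13.6833 grip 69.59035992622375 0.011260244662269738
time: 13.85
eef_pos: [0.5427, 0.1287, 0.1333]
ee_rot: [-179.8, -15.1, -9.4]
contact_force: [-0.3, 0.0, -2.8]
finger_gap: 0.0109
gripper_force: 69.6
bracket in rack [-0.0038  0.0009  0.0895] turn left [ 0.     -0.0017 -0.0102] F rack [-0.3139 -0.0383 -2.8328] t 13.85 grip 69.59080696105957 0.010938424746581268
```

```bash
python3 -m handwheel '[{"tx":0.0015,"ty":0,"tz":0.0004,"rx":0,"ry":0,"rz":0,"hand":0.004},{"tx":0.001,"ty":0,"tz":0.0003,"rx":0,"ry":0,"rz":0,"hand":0.004},{"tx":0,"ty":0,"tz":0,"rx":0,"ry":0,"rz":0,"hand":0.004}]'; python3 -c "from rk import *;where()"
python3 -m handwheel '[{"tx":0.001,"ty":0,"tz":0.0003,"rx":0,"ry":0,"rz":0,"hand":0.004},{"tx":0,"ty":0,"tz":0,"rx":0,"ry":0,"rz":0,"hand":0.004}]'; python3 -c "from rk import *;where()"
```

```text
time: 14.1
eef_pos: [0.5452, 0.1283, 0.1333]
ee_rot: [-179.8, -15.1, -9.4]
contact_force: [-0.2, 0.2, -2.6]
finger_gap: 0.0108
gripper_force: 69.6
bracket in rack [-0.0013  0.0009  0.0894] turn left [ 0.0001 -0.0016 -0.0102] F rack [-0.192   0.1964 -2.6101] t 14.1 grip 69.59049940109253 0.010751271065846021
time: 14.27
eef_pos: [0.5461, 0.1281, 0.1332]
ee_rot: [-179.9, -15.1, -9.4]
contact_force: [0.3, -0.5, -3.5]
finger_gap: 0.0109
gripper_force: 69.6
bracket in rack [-0.0005  0.0009  0.0894] turn left [ 0.0001 -0.0013 -0.0102] F rack [ 0.4023 -0.4486 -3.4502] t 14.2667 grip 69.59119319915771 0.010944905924436962
```

```bash
python3 -m handwheel '[{"tx":0.001,"ty":0,"tz":0.0003,"rx":0,"ry":0,"rz":0,"hand":0.004},{"tx":0,"ty":0,"tz":0,"rx":0,"ry":0,"rz":0,"hand":0.004}]'; python3 -c "from rk import *;where()"
python3 -m handwheel '[{"tx":0.0006,"ty":0,"tz":0.0002,"rx":0,"ry":0,"rz":0,"hand":0.004},{"tx":0,"ty":0,"tz":0,"rx":0,"ry":0,"rz":0,"hand":0.004}]'; python3 -c "from rk import *;where()"
```

```text
time: 14.43
eef_pos: [0.5471, 0.128, 0.1332]
ee_rot: [-179.8, -15.1, -9.4]
contact_force: [0.3, 0.4, -2.9]
finger_gap: 0.0109
gripper_force: 69.6
bracket in rack [0.0006 0.0009 0.0893] turn left [ 0.0001 -0.0014 -0.0102] F rack [ 0.274   0.4238 -2.9093] t 14.4333 grip 69.59083199501038 0.01094401169412822
time: 14.6
eef_pos: [0.5477, 0.1279, 0.1331]
ee_rot: [-179.9, -15.1, -9.4]
contact_force: [-0.4, -0.1, -2.4]
finger_gap: 0.0113
gripper_force: 69.6
bracket in rack [0.0011 0.0009 0.0893] turn left [ 0.0002 -0.0013 -0.0101] F rack [-0.3266 -0.186  -2.3679] t 14.6 grip 69.59062457084656 0.011278884437620412
```

```bash
python3 -m handwheel '[{"tx":0.001,"ty":0,"tz":0.0003,"rx":0,"ry":0,"rz":0,"hand":0.004},{"tx":0,"ty":0,"tz":0,"rx":0,"ry":0,"rz":0,"hand":0.004}]'|grep -E "force"; python3 -c "from rk import *;where()"
python3 -m handwheel '[{"tx":0.001,"ty":0,"tz":0.0003,"rx":0,"ry":0,"rz":0,"hand":0.004},{"tx":0,"ty":0,"tz":0,"rx":0,"ry":0,"rz":0,"hand":0.004}]'|grep -E "force"; python3 -c "from rk import *;where()"
```

```text
contact_force: [0.7, 0.1, -3.2]
gripper_force: 69.7
bracket in rack [0.002  0.0008 0.0892] turn left [ 0.0003 -0.0009 -0.0102] F rack [ 0.6787  0.1743 -3.239 ] t 14.7667 grip 69.66922044754028 0.010741773265748641
contact_force: [-2.6, 0.7, -1.4]
gripper_force: 70.1
bracket in rack [0.002  0.0007 0.0888] turn left [ 0.0006  0.001  -0.0099] F rack [-2.626   0.2691 -1.3663] t 14.9333 grip 70.08762001991272 0.010953768154428644
```

Plate touches the strip (contact felt at x of about 2 mm). Going down carefully.

```bash
python3 -m handwheel '[{"tx":-0.00078,"ty":0,"tz":0.0029,"rx":0,"ry":0,"rz":0,"hand":0.004},{"tx":-0.00078,"ty":0,"tz":0.0029,"rx":0,"ry":0,"rz":0,"hand":0.004},{"tx":-0.00078,"ty":0,"tz":0.0029,"rx":0,"ry":0,"rz":0,"hand":0.004},{"tx":0,"ty":0,"tz":0,"rx":0,"ry":0,"rz":0,"hand":0.004}]'|grep contact; python3 -c "from rk import *;where()"
python3 -m handwheel '[{"tx":-0.00078,"ty":0,"tz":0.0029,"rx":0,"ry":0,"rz":0,"hand":0.004},{"tx":-0.00078,"ty":0,"tz":0.0029,"rx":0,"ry":0,"rz":0,"hand":0.004},{"tx":0,"ty":0,"tz":0,"rx":0,"ry":0,"rz":0,"hand":0.004}]'|grep contact; python3 -c "from rk import *;where()"
```

```text
contact_force: [-2.5, 1.5, -4.0]
bracket in rack [0.0019 0.0007 0.0791] turn left [ 0.0007  0.0014 -0.01  ] F rack [-2.6888  1.0772 -3.9527] t 15.2667 grip 69.89319562911987 0.010666518505353773
contact_force: [-3.8, 1.4, -3.9]
bracket in rack [0.002  0.0007 0.0732] turn left [ 0.0007  0.0014 -0.01  ] F rack [-3.9924  0.8447 -3.8867] t 15.5167 grip 69.88155484199524 0.010856820919354361
```

```bash
for i in 1 2; do python3 -m handwheel '[{"tx":-0.00055,"ty":0,"tz":0.0019,"rx":0,"ry":0,"rz":0,"hand":0.004},{"tx":-0.00055,"ty":0,"tz":0.0019,"rx":0,"ry":0,"rz":0,"hand":0.004},{"tx":0,"ty":0,"tz":0,"rx":0,"ry":0,"rz":0,"hand":0.004}]'|grep contact; python3 -c "from rk import *;where()"; done
```

```text
contact_force: [-4.3, 1.2, -2.5]
bracket in rack [0.002  0.0007 0.0696] turn left [ 0.0006  0.0009 -0.01  ] F rack [-4.4726  0.5402 -2.4672] t 15.7667 grip 70.20920991897583 0.011141685582868485
contact_force: [-5.9, 0.9, -1.8]
bracket in rack [0.002  0.0008 0.0658] turn left [ 0.0006  0.0007 -0.01  ] F rack [-5.9652 -0.048  -1.7818] t 16.0167 grip 70.27894735336304 0.011250443688004607
```

```bash
for i in 1 2; do python3 -m handwheel '[{"tx":-0.0007,"ty":0,"tz":0.0019,"rx":0,"ry":0,"rz":0,"hand":0.004},{"tx":-0.0006,"ty":0,"tz":0.0019,"rx":0,"ry":0,"rz":0,"hand":0.004},{"tx":0,"ty":0,"tz":0,"rx":0,"ry":0,"rz":0,"hand":0.004}]'|grep contact; python3 -c "from rk import *;where()"; done
```

```text
contact_force: [-4.2, 1.6, -2.7]
bracket in rack [0.002  0.0008 0.0618] turn left [ 0.0005  0.0002 -0.0101] F rack [-4.377   0.9861 -2.6709] t 16.2667 grip 70.18159747123718 0.011024026739148832
contact_force: [-4.7, 0.4, -1.3]
bracket in rack [0.0021 0.0009 0.0581] turn left [ 0.0003 -0.0005 -0.0101] F rack [-4.7196 -0.2833 -1.2598] t 16.5167 grip 70.37387609481812 0.01113713366908173
```

```bash
for i in 1 2; do python3 -m handwheel '[{"tx":-0.0006,"ty":0,"tz":0.0019,"rx":0,"ry":0,"rz":0,"hand":0.004},{"tx":-0.0006,"ty":0,"tz":0.0019,"rx":0,"ry":0,"rz":0,"hand":0.004},{"tx":0,"ty":0,"tz":0,"rx":0,"ry":0,"rz":0,"hand":0.004}]'|grep contact; python3 -c "from rk import *;where()"; done
```

```text
contact_force: [-5.5, 0.5, 1.8]
bracket in rack [0.0021 0.0009 0.0547] turn left [ 0.0002 -0.0013 -0.0101] F rack [-5.4808 -0.3198  1.786 ] t 16.7667 grip 70.6642234325409 0.011232463465775302
contact_force: [-4.8, 0.7, -0.4]
bracket in rack [0.0021 0.001  0.0504] turn left [ 0.0001 -0.0013 -0.0103] F rack [-4.8202 -0.051  -0.3988] t 17.0167 grip 70.17443776130676 0.010860861416532946
```

```bash
for i in 1 2 3; do python3 -m handwheel '[{"tx":-0.0004,"ty":0,"tz":0.0014,"rx":0,"ry":0,"rz":0,"hand":0.004},{"tx":0,"ty":0,"tz":0,"rx":0,"ry":0,"rz":0,"hand":0.004}]'|grep contact; python3 -c "from rk import *;where()"; done
```

```text
contact_force: [-3.9, 1.3, -1.0]
bracket in rack [0.0021 0.0009 0.0487] turn left [ 0.0002 -0.0011 -0.0102] F rack [-4.0466  0.6934 -1.0467] t 17.1833 grip 70.28144359588623 0.011287983499237465
contact_force: [-3.7, 0.5, -3.0]
bracket in rack [0.0019 0.0009 0.0469] turn left [ 0.0003 -0.0006 -0.0103] F rack [-3.7122 -0.0331 -2.971 ] t 17.35 grip 69.83044624328613 0.011106929340682907
contact_force: [-1.4, 0.8, -6.2]
bracket in rack [0.0019 0.0008 0.0453] turn left [ 0.0004 -0.0003 -0.0103] F rack [-1.4954  0.6266 -6.1783] t 17.5167 grip 69.35366749763489 0.010953053388076893
```

```bash
for i in 1 2; do python3 -m handwheel '[{"tx":-0.0003,"ty":0,"tz":0.001,"rx":0,"ry":0,"rz":0,"hand":0.004},{"tx":0,"ty":0,"tz":0,"rx":0,"ry":0,"rz":0,"hand":0.004}]'|grep contact; python3 -c "from rk import *;where()"; done
```

```text
contact_force: [-2.6, 1.5, -4.5]
bracket in rack [0.0021 0.0009 0.0446] turn left [ 0.0002 -0.0012 -0.01  ] F rack [-2.8286  1.0322 -4.542 ] t 17.6833 grip 69.63971614837646 0.011061687165736366
contact_force: [-4.9, 0.4, 0.5]
bracket in rack [0.0022 0.0009 0.0443] turn left [ 0.0002 -0.0019 -0.0098] F rack [-4.9139 -0.3221  0.4575] t 17.85 grip 70.33111095428467 0.011457689146058722
```

```bash
for i in 1 2; do python3 -m handwheel '[{"tx":-0.0004,"ty":0,"tz":0.001,"rx":0,"ry":0,"rz":0,"hand":0.004},{"tx":0,"ty":0,"tz":0,"rx":0,"ry":0,"rz":0,"hand":0.004}]'|grep contact; python3 -c "from rk import *;where()"; done
```

```text
contact_force: [-6.6, -1.3, 8.1]
bracket in rack [0.0022 0.001  0.0442] turn left [ 0.0001 -0.0031 -0.0097] F rack [-6.3499 -2.3479  8.0952] t 18.0167 grip 71.70477747917175 0.011278896093534135
contact_force: [-9.8, 0.1, 14.2]
bracket in rack [0.0022 0.001  0.0442] turn left [-0.     -0.0043 -0.0096] F rack [-9.7052 -1.4017 14.2337] t 18.1833 grip 72.93426990509033 0.011031863862302734
```

Seated (stiff stop at 44 mm). I relax and tug lightly to check the lock.

```bash
python3 -m handwheel '[{"tx":0.0003,"ty":0,"tz":-0.0016,"rx":0,"ry":0,"rz":0,"hand":0.004},{"tx":0.0002,"ty":0,"tz":-0.0016,"rx":0,"ry":0,"rz":0,"hand":0.004},{"tx":0,"ty":0,"tz":0,"rx":0,"ry":0,"rz":0,"hand":0.004}]'|grep contact; python3 -c "from rk import *;where()"
python3 -m handwheel '[{"tx":0.0003,"ty":0,"tz":-0.0016,"rx":0,"ry":0,"rz":0,"hand":0.004},{"tx":0,"ty":0,"tz":0,"rx":0,"ry":0,"rz":0,"hand":0.004}]'|grep contact; python3 -c "from rk import *;where()"
```

```text
contact_force: [-2.2, -0.1, -2.8]
bracket in rack [0.0022 0.001  0.045 ] turn left [-0.0002 -0.0023 -0.0105] F rack [-2.1702 -0.4793 -2.7978] t 18.4333 grip 69.76310133934021 0.011106073412074362
contact_force: [3.0, -0.1, -14.1]
bracket in rack [0.002  0.001  0.0456] turn left [ 0.0001 -0.0011 -0.0105] F rack [  3.0077   0.4055 -14.1138] t 18.6 grip 69.02898788452148 0.01110448641549733
```

Locked: about 11 N of pull is held after 1 mm of play. Relaxing, then releasing.

```bash
python3 -m handwheel '[{"tx":-0.0003,"ty":0,"tz":0.0016,"rx":0,"ry":0,"rz":0,"hand":0.004},{"tx":0,"ty":0,"tz":0,"rx":0,"ry":0,"rz":0,"hand":0.004},{"tx":0,"ty":0,"tz":0,"rx":0,"ry":0,"rz":0,"hand":0.045},{"tx":0,"ty":0,"tz":0,"rx":0,"ry":0,"rz":0,"hand":0.045},{"tx":0,"ty":0,"tz":0,"rx":0,"ry":0,"rz":0,"hand":0.045},{"tx":0,"ty":0,"tz":0,"rx":0,"ry":0,"rz":0,"hand":0.045},{"tx":0,"ty":0,"tz":0,"rx":0,"ry":0,"rz":0,"hand":0.045},{"tx":0,"ty":0,"tz":0,"rx":0,"ry":0,"rz":0,"hand":0.045}]'
python3 -m handwheel '[{"tx":-0.001,"ty":0,"tz":-0.01,"rx":0,"ry":0,"rz":0,"hand":0.045},{"tx":-0.002,"ty":0,"tz":-0.02,"rx":0,"ry":0,"rz":0,"hand":0.045},{"tx":-0.003,"ty":0,"tz":-0.03,"rx":0,"ry":0,"rz":0,"hand":0.045},{"tx":-0.003,"ty":0,"tz":-0.03,"rx":0,"ry":0,"rz":0,"hand":0.045},{"tx":-0.003,"ty":0,"tz":-0.03,"rx":0,"ry":0,"rz":0,"hand":0.045},{"tx":0,"ty":0,"tz":0,"rx":0,"ry":0,"rz":0,"hand":0.045},{"tx":0,"ty":0,"tz":0,"rx":0,"ry":0,"rz":0,"hand":0.045}]'
python3 - <<'E'
from h import *
a=get_image("wrist");s=get_image("side")
b=cv2.resize(s[130:230,260:390],(260,200),interpolation=cv2.INTER_CUBIC)
p=np.zeros((400,260,3),np.uint8);p[:200]=b
cv2.imwrite("pics/fin.png",np.hstack([a[:, 60:580],p]))
E
```

```text
time: 19.27
eef_pos: [0.5482, 0.128, 0.0892]
ee_rot: [-179.8, -15.1, -9.4]
contact_force: [0.4, -0.6, -1.0]
finger_gap: 0.0449
gripper_force: 0.0
time: 19.85
eef_pos: [0.506, 0.135, 0.2038]
ee_rot: [-179.8, -15.3, -9.4]
contact_force: [-0.2, -0.7, -0.2]
finger_gap: 0.045
gripper_force: 0.0
```

View pics/fin.png

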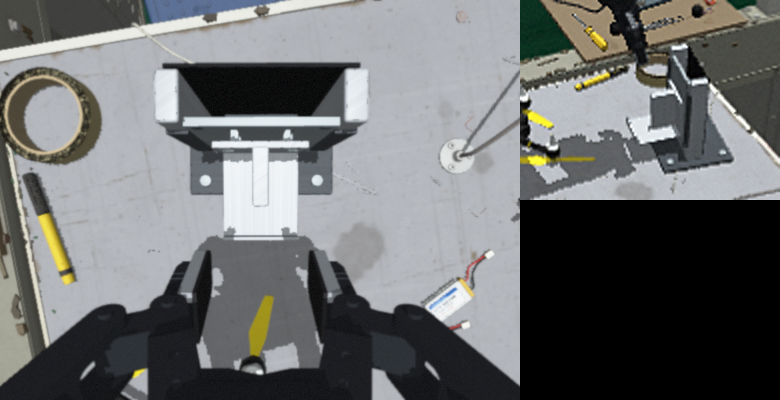

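The bracket hangs level and straight on the strip, with the plate top at (260,145) and the shelf at (260,200). The gripper is clear and the bystanders are in place, so I hand in.

```bash
python3 -c "from bench import sign_off;print(sign_off())"
```

```text
the job is handed in; nothing more can be done
None
```

The small aluminium bracket is hooked into the rack and locked behind the catch (it held about 11 N of pull); the phone, batteries and tape roll were not touched, and I handed the job in at about 20 s, with no verdict returned.

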